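Lock out a rail station: switch off, unclip the tall module, run the lock rod through

ROBOT

A 7-joint arm with a two-finger parallel gripper is mounted at the origin on a cart in front of the work surface, level with it; the furniture and walls round the work are solid. World frame = base frame: x ahead of the robot, y to its left, z up, the work surface at z = 0. Lengths are in m, angles in rad, forces in N, time in s.
With the tool pointing down it reaches from about 0.425 to 0.95 m from the base axis. Payload 16.7 kg.
Tool frame: the origin (TCP) lies midway between the tips of the shut fingers; the grasp point (between the pads) lies 19 mm behind it (arm.grasp_offset is the z of the grasp point in the tool frame, in m); z points along the fingers, y is the line along which they close (so a half turn about z gives the same grasp; the last joint's range is limited). The gripper opens to 94 mm and grips with 3 to 60 N. Pads are 16 mm wide; open, the fingers measure 119 mm over their backs; the gripper's body (75 mm by 177 mm) begins 78 mm behind the grasp point.
Start: joints at [1.03, 0.426, 0.074, 1.606, -0.034, 1.111, -0.067], TCP at [0.258, -0.624, 0.205] pointing down, gripper open.
Joint ranges: [-2.85, 2.85], [-0.5, 2.14], [-1.23, 1.37], [0.21, 2.46], [-1.02, 4.16], [0.16, 2.05], [-2.73, 2.73]. Speed limits (rad/s): [1.89, 1.89, 2.39, 2.39, 3.01, 3.01, 3.01].

INTERFACE

Orientations are given as a unit quaternion [x, y, z, w].
In Python, from rig import arm, optics gives the robot as it stands.
- The arm moves only by the shell command python3 -m handwheel 'ROWS' [FORCE]. ROWS is JSON, a list of rows, each an object with "linear": the shift along the tool's x, y, z scaled (see below), a list of three; "delta_rot": the turn, a rotation vector about the tool's x, y, z scaled (see below), a list of three; "gripper": the opening, from 0 (shut) to 1 (fully open). A call has 1 to 20 rows; each row is the pose to reach, as a shift and turn from the pose commanded when the call began, along the tool's axes at that moment, turning the shorter way round; what a row does not reach only later rows make up. The controller multiplies each number of a shift by 0.15 m and each number of a turn by pi rad. A row lasts 1/12 s, in which the tool goes at most 41.7 mm and 7.16 degrees, less where a joint would pass 70% of its speed; a pose out of reach is approached as far as the arm can. A call with a number of a shift or a turn outside -1 to 1 is refused whole. A call with a gripper value outside its range is refused whole. The fingers move at their own pace and stop on an object; FORCE is the grip in N (left out, the last holds). Time passes only in rows, so rows that repeat a pose let the fingers close. It gives the time, the measured TCP pose, the force, the opening and the grip force at its end, in the units of the state.
- arm.read_state(): the state, without advancing time (a new reading comes with each control period).
- optics.get_image(name): name is "scene" or "top" or "wrist"; returns a dict with "frame" (480x640x3 uint8, red, green, blue), "camera_matrix" (3x3 intrinsics, pixels), "R" (3x3) and "t" (3): a world point X has camera coordinates R X + t. Camera axes: x right, y down, z forward; pixel columns grow to the right and rows downward; lengths in m; the calibration is good to about 2 mm. A picture is of the moment at which its call begins. There is no depth.
- arm.sign_off(): hands the job in; it is judged then, once.
The state is a dict: "time": time; "qpos": joint angles; "qd": joint speeds; "tau": joint torques, N m; "tcp_pos": TCP position; "tool_rot": TCP orientation; "ft_force": force on the tool from outside, world axes, zero at the start; "ft_torque": the same for the moment, N m; "finger_gap": finger opening in m; "grasp_force": force on a finger pad.
Only numpy, scipy, OpenCV 4.12 (cv2) and the standard library are available. Lean on these libraries where they do the work, as an engineer would, in place of code of your own. Each camera call takes 0.05 s, during which the arm holds its last target. There are 200 camera calls.

TASK

Take the tall module out of service: first push the lever switch on the rail unit fully over, away from the robot. Then pull the tall module straight up off the rail against its sprung catch and set it down gently, upright, in the small open tray, leaving the two low modules clipped on. Finally feed the lock rod endwise through both guide tubes above the rail until its block handle is up against the flared mouth of the first tube, let go, and leave the glass beaker where it stands.

Things in the scene. Friction and masses are not known exactly. Their poses are not given: they have to be found in the camera images.
- rail: Fixed rail unit; place and yaw vary. Plate 96 x 240 mm, 8 mm thick. Origin on the worktop under the middle station; y runs along the rail (robot's left), x away, z up. A steel rail bar 12 mm thick, top at z 32 mm, spans y -52 to 52; clip stations at y -34, 0, 34, each with a sprung roller catch on the -x side (to x -52, below z 32). Two guide tubes lie over it on the line x 0, z 78 mm.
- guide_mouth (a point): Centre of the flared mouth (28 mm outside, 20 mm inside) of the first guide tube, rail y -95 mm, 78 mm above the worktop. The rod enters here and runs along rail +y. The tube is 40 mm long: bore 12 mm, outer 20 mm, on a post 14 mm thick.
- guide_end (a point): Centre of the far end of the second guide tube (rail y 75 mm, 78 mm up), in line with the first. It is 20 mm long, bore 12 mm, flared to 26 mm outside at its near end (rail y 55 mm).
- switch (a joint): Lever switch on the rail unit: 0 rad leans 0.45 rad to the robot (rail -x), 0.9 rad is fully over, leaning 0.45 rad away (rail +x), a dead stop. It turns about the rail's y axis and stays where it is left; about 1 N at the ball moves it. Starts at 0 to 0.15.
- switch_tip (a point): Centre of the black ball (26 mm) on the lever's end. The pivot is 55 mm below it, at rail x 0, y 117, 30 mm above the worktop: the ball is 80 mm up and 24 mm on the robot's side of the pivot at 0, 24 mm beyond it at 0.9.
- tall_module: Tall clip-on module, white over grey plastic, 100 mm tall, 40 mm front to back (its x), 26 mm wide (its y), 0.11 to 0.21 kg. Origin: centre of its underside. Its legs, 28 mm long and 15 mm apart, straddle the rail bar and stand on the plate, 8 mm above the worktop. It may be at any station. Clipped on, it blocks the tubes' line.
- tall_module_mid (a point): Centre of the tall module, 50 mm above its underside; axes as the rail's while clipped on. Grip front and back (across x, 40 mm) in the upper 40 mm, above its neighbours. A ridge low on its front reaches 24 mm from its centre line, under the roller: pulled straight up with about 12 to 18 N it snaps past within 10 mm; the legs leave the bar 24 mm up.
- low_module_a_mid (a point): Centre, half-way up, of a low module: as the tall one but 52 mm tall, its top 60 mm above the worktop while clipped on. It stays on the rail.
- low_module_b_mid (a point): Centre, half-way up, of the other low module, the same as the first. It stays on the rail.
- tray: Small open tray, fixed to the worktop in front of the rail unit: 60 mm (its x) by 85 mm (its y), 34 mm tall, walls and floor 2 mm. Origin: centre of its underside, z up.
- lock_rod: Lock rod: a black block handle 22 mm (x) by 50 mm (y) by 36 mm tall, lying on the worktop to the right, with a straight steel rod, 8 mm in diameter and 183 mm long, out of the middle of its +y end, clear of the worktop. 0.15 kg, balanced inside the handle. Origin under the handle's centre; y runs from handle to tip.
- rod_handle (a point): Centre of the handle, half-way up (18 mm above its underside), on the rod's axis. Grip it across its x (22 mm).
- rod_shoulder (a point): On the rod's axis at the handle's end face, 25 mm along +y from the handle's centre. This face comes up against the first tube's mouth.
- rod_tip (a point): On the rod's axis at its free end (chamfered), 208 mm along +y from the handle's centre. Fully home it stands 13 mm beyond the end of the second tube.
- beaker_mid (a point): Centre, half-way up, of an empty glass beaker, 63 mm in diameter, 85 mm tall, behind the rail unit; not to be disturbed.
Things that resemble listed ones, but are neither listed nor needed, are in the scene too. Leave any yellow look-alike of the tray alone.

How it is judged:
On the way, in this order (a step that is already met when the one before it is completed fails the run):
1. the lever switch is pushed fully over while the tall module is still on the rail (value of joint switch above 0.75 rad and z of tall_module_mid in the frame of rail below 0.066 m), for 0.1 s.
2. the tall module is lifted clear of its catch and rail (z of tall_module_mid in the frame of rail above 0.09 m), for 0.1 s.
3. the tall module stands upright in the tray, let go (x of tall_module_mid in the frame of tray between -0.028 and 0.028 m and y of tall_module_mid in the frame of tray between -0.04 and 0.04 m and z of tall_module_mid in the frame of tray between 0.044 and 0.06 m and angle between tall_module_mid's own z axis and vertical below 0.12 rad and contact force between the fingers and tall_module below 0.1 N), for 0.2 s.
4. the rod's tip is inside the first guide tube (x of rod_tip in the frame of rail between -0.006 and 0.006 m and z of rod_tip in the frame of rail between 0.07 and 0.086 m and y of rod_tip in the frame of rail between -0.088 and 0.2 m), for 0.05 s.
At the end, for the whole second after the job is handed in: Switch beyond 0.75 of 0.9 rad; tall module at rest in the tray, upright within 0.12 rad; rod at rest through both tubes, tip out beyond the second, handle within 10 mm of the first tube's mouth; both low modules within 12 mm of their starts; all released (value of joint switch above 0.75 rad and x of tall_module_mid in the frame of tray between -0.028 and 0.028 m and y of tall_module_mid in the frame of tray between -0.04 and 0.04 m and z of tall_module_mid in the frame of tray between 0.044 and 0.06 m and angle between tall_module_mid's own z axis and vertical below 0.12 rad and linear speed of each of tall_module, lock_rod below 0.02 m/s and x of rod_tip in the frame of rail between -0.006 and 0.006 m and z of rod_tip in the frame of rail between 0.07 and 0.086 m and y of rod_tip in the frame of rail above 0.079 m and distance between rod_shoulder and guide_mouth below 0.01 m and angle between the y axis of lock_rod and the y axis of rail, either way round below 0.06 rad and distance of each of low_module_a_mid, low_module_b_mid from where it was at the start of the episode below 0.012 m); the robot touches nothing.
It fails at once if a low module is pulled off or shifted by more than 20 mm (distance of any of low_module_a_mid, low_module_b_mid from where it was at the start of the episode above 0.02 m).
It fails at once if the tall module is dropped or slammed into the tray (faster than 0.5 m/s just above or in it) (x of tall_module_mid in the frame of tray between -0.05 and 0.05 m and y of tall_module_mid in the frame of tray between -0.06 and 0.06 m and z of tall_module_mid in the frame of tray below 0.075 m and linear speed of tall_module above 0.5 m/s).
It fails at once if the beaker is moved by more than 20 mm or tipped (distance of beaker_mid from where it was at the start of the episode above 0.02 m or angle between beaker_mid's own z axis and vertical above 0.3 rad).
It also fails if it takes over 64 s, if anything falls off the work surface, if the arm or the gripper's body presses on something with over 40 N, if the wrist force passes 120 N, or if a joint passes its speed limit or range.

## Working session

There is one attempt and no reset: what is moved stays moved. The work goes in short steps, Python scripts to look and compute and a shell command to move; the robot and the scene stay as the last step left them, time stands still between calls to the robot, and variables do not carry over. Pictures are saved under pics/ and viewed, at most 10 in all, crops included, and the job is handed in when it is done.

```bash
mkdir -p pics; ls
python3 - <<'E'
from rig import arm, optics
import cv2, numpy as np
s=arm.read_state()
for k in s: print(k,np.round(s[k],4))
print(arm.grasp_offset)
for n in ['scene','top','wrist']:
    d=optics.get_image(n); cv2.imwrite(f'pics/{n}0.png',d['frame'][:,:,::-1]); print(n,np.round(d['camera_matrix'],1).tolist(),np.round(d['R'],3).tolist(),np.round(d['t'],3).tolist())
E
```

```text
pics
time 0.0
qpos [ 1.0295  0.4267  0.0739  1.6066 -0.0341  1.1108 -0.0671]
qd [ 0.0008 -0.      0.0014  0.0015  0.001  -0.0017 -0.0003]
tau [ 2.20000e-03 -9.35824e+01  3.66800e+00 -4.54191e+01 -4.87000e-02
  2.03000e-02  2.00000e-04]
tcp_pos [ 0.2576 -0.6235  0.2048]
tool_rot [ 9.809e-01  1.946e-01 -2.000e-04 -6.000e-04]
ft_force [-0.5229  0.3607 -0.6942]
ft_torque [-0.0271  0.0728 -0.0015]
grasp_force 0.0
finger_gap 0.0941
-0.0188
scene [[567.4, 0.0, 311.2], [0.0, 567.4, 236.3], [0.0, 0.0, 1.0]] [[-0.81, -0.586, -0.019], [-0.226, 0.341, -0.912], [0.542, -0.735, -0.409]] [0.509, 0.178, 1.339]
top [[525.7, 0.0, 313.0], [0.0, 525.7, 234.7], [0.0, 0.0, 1.0]] [[-0.019, -1.0, 0.001], [-0.984, 0.018, -0.178], [0.178, -0.005, -0.984]] [0.053, 0.578, 1.172]
wrist [[414.8, 0.0, 316.5], [0.0, 414.8, 227.2], [0.0, 0.0, 1.0]] [[0.381, -0.924, -0.001], [-0.886, -0.366, 0.285], [-0.264, -0.108, -0.959]] [-0.674, -0.03, 0.392]
```

View pics/top0.png

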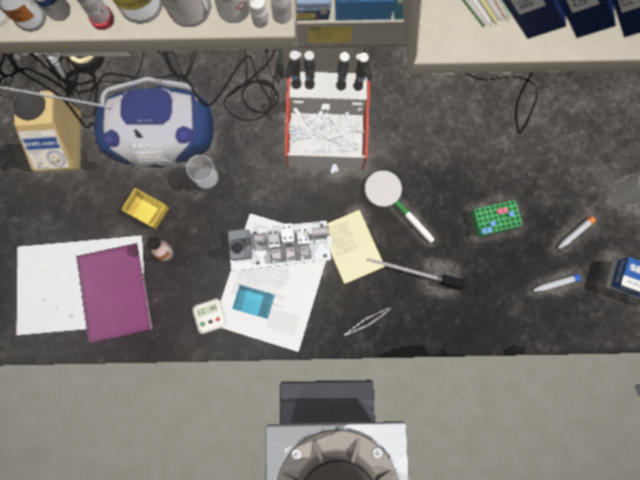

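View pics/scene0.png

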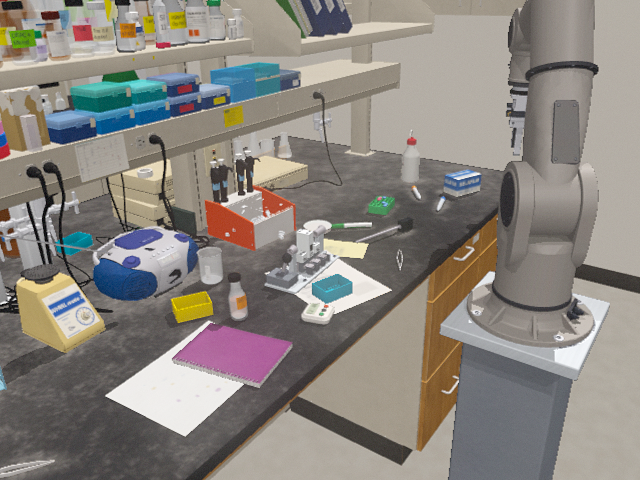

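The top view shows the teal tray at (254,301), the rail unit at (280,244), the rod's handle at (452,283) with its tip at (368,261), and the beaker at (202,171). The yellow look-alike tray is at (145,208). In the scene view the teal tray is at (332,288), with a second teal item far off at (75,243). The white/green magnifier at (400,200) and the pens could be mistaken for the rod. I choose the black handle with the steel rod, and will check with close crops.

Run:
```python
import cv2, numpy as np
t=cv2.imread('pics/top0.png'); s=cv2.imread('pics/scene0.png')
a=cv2.resize(t[205:330,215:475],(780,375),interpolation=cv2.INTER_CUBIC)
b=cv2.resize(s[210:310,255:425],(382,225),interpolation=cv2.INTER_CUBIC)
c=cv2.resize(t[210:280,222:342],(386,225),interpolation=cv2.INTER_CUBIC)
out=np.zeros((600,780,3),np.uint8); out[:375]=a; out[375:,:382]=b; out[375:,390:776]=c
cv2.imwrite('pics/crop1.png',out)
```

```text
(no output)
```

View pics/crop1.png

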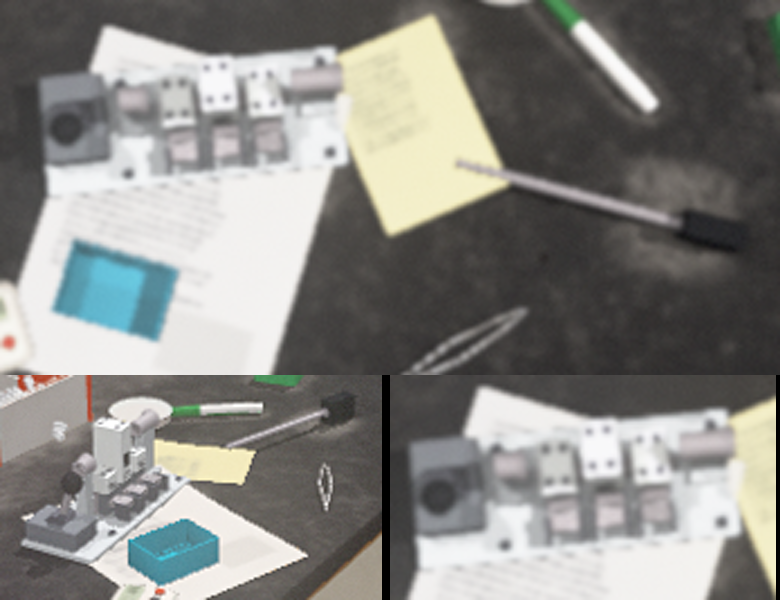

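The crop shows the rail unit with the tall module (white, brightest top) at the middle station and the switch box at the left. It also shows the teal tray in front, and the rod with its handle at crop (710,230) and tip at (458,163). The choice stands; next come rough positions and the wrist camera's offset.

```bash
cat > h.py <<'E'
from rig import arm, optics
import cv2, numpy as np
from scipy.spatial.transform import Rotation as Ro
np.set_printoptions(precision=4,suppress=True)
def cast(d,uv,z):
    uv=np.atleast_2d(np.array(uv,float)); K=np.array(d['camera_matrix']);R=np.array(d['R']);t=np.array(d['t'])
    r=np.c_[uv,np.ones(len(uv))]@np.linalg.inv(K).T@R; c=-R.T@t
    return c+r*((z-c[2])/r[:,2])[:,None]
def proj(d,P):
    P=np.atleast_2d(P); q=P@np.array(d['R']).T+np.array(d['t']); q=q@np.array(d['camera_matrix']).T; return q[:,:2]/q[:,2:]
def tri(d1,u1,d2,u2):
    A=[];b=[]
    for d,u in((d1,u1),(d2,u2)):
        P=np.array(d['camera_matrix'])@np.c_[d['R'],d['t']]
        for i in(0,1):
            r=u[i]*P[2]-P[i]; A.append(r[:3]); b.append(-r[3])
    return np.linalg.lstsq(np.array(A),np.array(b),rcond=None)[0]
def pose():
    s=arm.read_state(); return np.array(s['tcp_pos']),Ro.from_quat(s['tool_rot'])
def rows(p,yaw=None,tooly=None,base=None):
    """units for a move to TCP p, tool down, tool y along world dir angle tooly (mod pi)"""
    p0,R0=pose(); 
    out=(R0.inv().apply(np.array(p)-p0))/0.15
    rv=np.zeros(3)
    if tooly is not None:
        best=None
        for k in(0,1):
            a=tooly+k*np.pi; y=np.array([np.cos(a),np.sin(a),0]); z=np.array([0,0,-1.]); x=np.cross(y,z)
            Rt=Ro.from_matrix(np.c_[x,y,z]); r=(R0.inv()*Rt).as_rotvec()
            if best is None or np.linalg.norm(r)<np.linalg.norm(best): best=r
        rv=best
    print('linear',out.round(4),'rot',(rv/np.pi).round(4),'deg',np.degrees(np.linalg.norm(rv)).round(1),'mm',(np.linalg.norm(out)*150).round(0))
def show(d,name,box=None,sc=1):
    im=d['frame'][:,:,::-1]
    if box: im=im[box[1]:box[3],box[0]:box[2]]
    cv2.imwrite('pics/'+name,cv2.resize(im,None,fx=sc,fy=sc,interpolation=cv2.INTER_CUBIC))
E
python3 - <<'E'
from h import *
d=optics.get_image('top'); w=optics.get_image('wrist')
c=lambda L:np.array(L)/3.+[215,205]
print('plate BL BR TR',cast(d,c([(50,193),(347,160),(335,47)]),.008))
print('tray',cast(d,c([(74,240),(178,268),(162,340),(55,312)]),.034))
print('rod tip, shoulder,end',cast(d,c([(458,163),(683,225),(742,238)]),.018))
print('tall top',cast(d,c([(218,72)]),.108),'ball',cast(d,c([(67,125)]),.08))
print('beaker',cast(d,[202,171],.0425))
p,R=pose(); Rw=np.array(w['R']);cw=-Rw.T@np.array(w['t'])
print('cam in tool',R.inv().apply(cw-p),R.inv().as_matrix()@Rw.T)
print('tool axes',R.as_matrix())
E
```

```text
plate BL BR TR [[0.5061 0.237  0.008 ]
 [0.5282 0.0004 0.008 ]
 [0.6204 0.0079 0.008 ]]
tray [[0.4662 0.2142 0.034 ]
 [0.4431 0.1339 0.034 ]
 [0.3885 0.1464 0.034 ]
 [0.4113 0.2285 0.034 ]]
rod tip, shoulder,end [[ 0.5228 -0.0869  0.018 ]
 [ 0.4704 -0.2619  0.018 ]
 [ 0.4594 -0.3076  0.018 ]]
tall top [[0.5823 0.0982 0.108 ]] ball [[0.549  0.2137 0.08  ]]
beaker [[0.7403 0.305  0.0425]]
cam in tool [ 0.0826 -0.0004 -0.179 ] [[-0.0006 -0.9586 -0.2847]
 [ 1.     -0.0005 -0.0003]
 [ 0.0001 -0.2847  0.9586]]
tool axes [[ 0.9242  0.3818 -0.0002]
 [ 0.3818 -0.9242  0.0005]
 [-0.     -0.0006 -1.    ]]
```

```bash
python3 -m handwheel '[{"linear":[0.875,-0.853,-0.125],"delta_rot":[0,0,0],"gripper":1},{"linear":[0.875,-0.853,-0.125],"delta_rot":[0,0,0],"gripper":1},{"linear":[0.875,-0.853,-0.125],"delta_rot":[0,0,0],"gripper":1},{"linear":[0.875,-0.853,-0.125],"delta_rot":[0,0,0],"gripper":1},{"linear":[0.875,-0.853,-0.125],"delta_rot":[0,0,0],"gripper":1},{"linear":[0.875,-0.853,-0.125],"delta_rot":[0,0,0],"gripper":1},{"linear":[0.875,-0.853,-0.125],"delta_rot":[0,0,0],"gripper":1}]'; python3 -c "
from h import *
rows((.55,.05,.28),tooly=np.radians(5.3))"
```

```text
time: 0.83
tcp_pos: [0.3308, -0.4548, 0.2247]
tool_rot: [0.981, 0.196, 0.0, 0.0]
ft_force: [-0.8, 0.6, 0.7]
finger_gap: 0.0939
grasp_force: 0.0
linear [ 2.6409 -2.5473 -0.3696] rot [ 0.0003  0.0001 -0.4041] deg 72.7 mm 553.0
```

```bash
python3 -m handwheel '[{"linear":[0.88,-0.85,-0.12],"delta_rot":[0,0,0],"gripper":1},{"linear":[0.88,-0.85,-0.12],"delta_rot":[0,0,0],"gripper":1},{"linear":[0.88,-0.85,-0.12],"delta_rot":[0,0,0],"gripper":1},{"linear":[0.88,-0.85,-0.12],"delta_rot":[0,0,0],"gripper":1},{"linear":[0.88,-0.85,-0.12],"delta_rot":[0,0,0],"gripper":1},{"linear":[0.88,-0.85,-0.12],"delta_rot":[0,0,0],"gripper":1}]' | head -2
python3 -m handwheel '[{"linear":[0.88,-0.85,-0.12],"delta_rot":[0,0,0],"gripper":1},{"linear":[0.88,-0.85,-0.12],"delta_rot":[0,0,0],"gripper":1},{"linear":[0.88,-0.85,-0.12],"delta_rot":[0,0,0],"gripper":1},{"linear":[0.88,-0.85,-0.12],"delta_rot":[0,0,0],"gripper":1},{"linear":[0.88,-0.85,-0.12],"delta_rot":[0,0,0],"gripper":1},{"linear":[0.88,-0.85,-0.12],"delta_rot":[0,0,0],"gripper":1}]' | head -2
python3 -m handwheel '[{"linear":[0.88,-0.85,-0.12],"delta_rot":[0,0,-0.404],"gripper":0},{"linear":[0.88,-0.85,-0.12],"delta_rot":[0,0,-0.404],"gripper":0},{"linear":[0.88,-0.85,-0.12],"delta_rot":[0,0,-0.404],"gripper":0},{"linear":[0.88,-0.85,-0.12],"delta_rot":[0,0,-0.404],"gripper":0},{"linear":[0.88,-0.85,-0.12],"delta_rot":[0,0,-0.404],"gripper":0},{"linear":[0.88,-0.85,-0.12],"delta_rot":[0,0,-0.404],"gripper":0},{"linear":[0.88,-0.85,-0.12],"delta_rot":[0,0,-0.404],"gripper":0},{"linear":[0.88,-0.85,-0.12],"delta_rot":[0,0,-0.404],"gripper":0},{"linear":[0.88,-0.85,-0.12],"delta_rot":[0,0,-0.404],"gripper":0},{"linear":[0.88,-0.85,-0.12],"delta_rot":[0,0,-0.404],"gripper":0},{"linear":[0.88,-0.85,-0.12],"delta_rot":[0,0,-0.404],"gripper":0},{"linear":[0.88,-0.85,-0.12],"delta_rot":[0,0,-0.404],"gripper":0},{"linear":[0.88,-0.85,-0.12],"delta_rot":[0,0,-0.404],"gripper":0}]' 20
python3 - <<'E'
from h import *
import pickle
w=optics.get_image('wrist'); show(w,'wrist1.png'); pickle.dump(w,open('w1.pkl','wb'))
E
```

```text
time: 1.33
tcp_pos: [0.4053, -0.2846, 0.2427]
time: 1.83
tcp_pos: [0.4787, -0.1164, 0.2605]
time: 2.92
tcp_pos: [0.5504, 0.048, 0.278]
tool_rot: [0.677, 0.736, -0.0, -0.0]
ft_force: [0.6, -0.1, 0.4]
finger_gap: 0.0107
grasp_force: 0.0
```

View pics/wrist1.png

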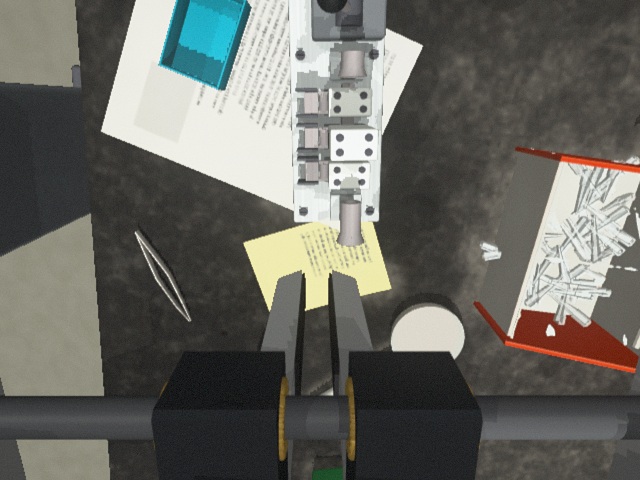

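The wrist view shows the tall module's top with four dots at about (354,145), the low modules at (350,102) and (350,176), the first tube's mouth at (351,242), and the tray at (205,40). The switch is cut off at the top edge, so I move towards it for a second view.

```bash
python3 -m handwheel '[{"linear":[0.8,-0.35,0.1],"delta_rot":[0,0,0],"gripper":0},{"linear":[0.8,-0.35,0.1],"delta_rot":[0,0,0],"gripper":0},{"linear":[0.8,-0.35,0.1],"delta_rot":[0,0,0],"gripper":0},{"linear":[0.8,-0.35,0.1],"delta_rot":[0,0,0],"gripper":0},{"linear":[0.8,-0.35,0.1],"delta_rot":[0,0,0],"gripper":0},{"linear":[0.8,-0.35,0.1],"delta_rot":[0,0,0],"gripper":0},{"linear":[0.8,-0.35,0.1],"delta_rot":[0,0,0],"gripper":0}]'
python3 - <<'E'
from h import *
import pickle
w=optics.get_image('wrist'); show(w,'wrist2.png'); pickle.dump(w,open('w2.pkl','wb'))
E
```

```text
time: 3.55
tcp_pos: [0.4876, 0.1631, 0.2633]
tool_rot: [0.675, 0.737, 0.0, 0.0]
ft_force: [0.6, -1.2, 0.2]
finger_gap: 0.0001
grasp_force: 0.0
```

View pics/wrist2.png

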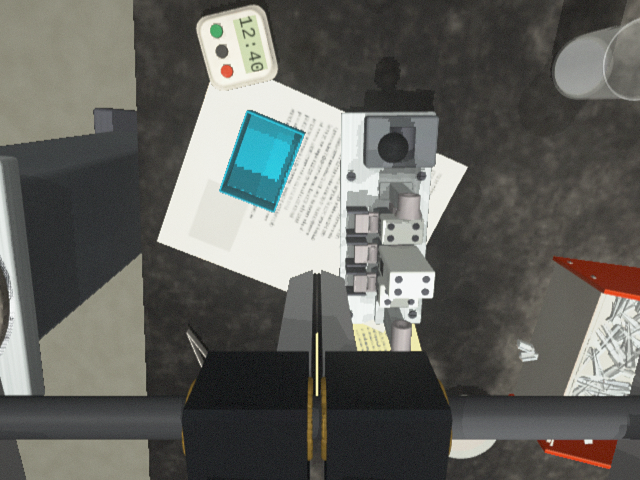

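This view shows the lever ball at (395,147), the tray at (262,160), the tall module's top at (407,287), a low module's top at (403,232), and the beaker at (600,65). Next I measure dots, rims and edges with masks.

Run:
```python
from h import *
import pickle
w1=pickle.load(open('w1.pkl','rb'));w2=pickle.load(open('w2.pkl','rb'))
def dots(d,box,th=110):
    g=cv2.cvtColor(d['frame'],cv2.COLOR_RGB2GRAY)[box[1]:box[3],box[0]:box[2]]
    n,l,st,c=cv2.connectedComponentsWithStats((g<th).astype(np.uint8))
    return [(c[i]+[box[0],box[1]]).round(1).tolist()+[int(st[i,4])] for i in range(1,n) if 5<st[i,4]<60]
print('w1 A',dots(w1,(328,86,374,118)));print('w1 T',dots(w1,(328,124,380,164)));print('w1 B',dots(w1,(328,162,372,190)))
print('w2 A',dots(w2,(382,220,426,246)));print('w2 T',dots(w2,(384,270,434,306)));
print('screws w1',dots(w1,(290,45,385,68)),dots(w1,(290,200,385,220)))
print('screws w2',dots(w2,(342,165,360,190)),dots(w2,(420,165,436,190)))
# ball
g=cv2.cvtColor(w2['frame'],cv2.COLOR_RGB2GRAY)[122:168,368:428]
n,l,st,c=cv2.connectedComponentsWithStats((g<55).astype(np.uint8)); 
for i in range(1,n):
    if st[i,4]>100: print('ball',c[i]+[368,122],st[i])
# tray
hsv=cv2.cvtColor(w2['frame'],cv2.COLOR_RGB2HSV); m=cv2.inRange(hsv,(85,120,60),(105,255,255))
cs=max(cv2.findContours(m,cv2.RETR_EXTERNAL,cv2.CHAIN_APPROX_NONE)[0],key=cv2.contourArea)
r=cv2.minAreaRect(cs); print('tray rect',r); ap=cv2.approxPolyDP(cs,6,True)[:,0]; P=cast(w2,ap,.034); print('tray poly',ap.tolist(),P)
show(w2,'crop2.png',(330,90,450,360),2.2)
a=cv2.imread('pics/crop2.png'); show(w1,'crop3.png',(280,0,400,270),2.2); cv2.imwrite('pics/crop23.png',np.hstack([a,cv2.imread('pics/crop3.png')]))
```

```text
w1 A [[336.9, 95.1, 39], [363.3, 94.9, 39], [337.0, 109.0, 37], [362.9, 108.5, 37], [346.5, 117.0, 14]]
w1 T [[333.1, 124.1, 13], [357.0, 124.0, 15], [328.0, 139.0, 19], [339.5, 137.3, 30], [368.4, 136.7, 29], [368.2, 151.5, 28], [339.6, 151.9, 22], [328.6, 158.2, 9]]
w1 B [[336.8, 169.5, 25], [361.4, 169.2, 23], [336.7, 181.7, 19], [361.0, 181.6, 21]]
w2 A [[415.8, 226.0, 33], [390.5, 226.3, 30], [390.1, 237.9, 31], [414.9, 237.8, 32], [397.0, 245.0, 31]]
w2 T [[398.2, 278.9, 24], [425.6, 279.0, 25], [397.7, 291.7, 24], [424.7, 291.4, 25], [387.1, 301.5, 15], [410.3, 301.4, 18]]
screws w1 [[340.6, 64.3, 11]] [[341.9, 202.3, 27], [357.0, 201.5, 8], [369.3, 210.1, 45], [302.9, 210.7, 38], [291.3, 215.1, 34], [340.0, 215.5, 8]]
screws w2 [[350.7, 175.7, 52]] [[421.9, 175.5, 40]]
ball [392.9504 146.862 ] [ 10  10  30  30 645]
tray rect ((260.39208984375, 160.48876953125), (62.62043380737305, 86.51934051513672), 21.194055557250977)
tray poly [[246, 111], [219, 190], [274, 211], [304, 133]] [[0.4137 0.2339 0.034 ]
 [0.3898 0.1554 0.034 ]
 [0.4458 0.1386 0.034 ]
 [0.4701 0.2184 0.034 ]]
```

View pics/crop23.png

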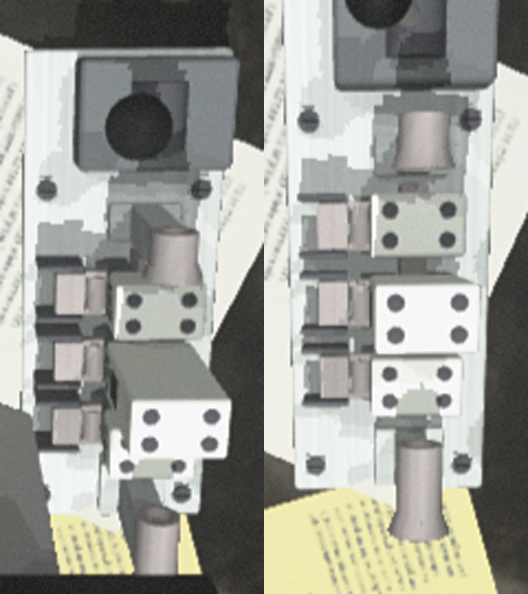

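The crop confirms it: tall module in the middle station, low modules either side, the ball on the lever box, and the tubes in line over the rail. Now the poses.

Run:
```python
from h import *
import pickle
w1=pickle.load(open('w1.pkl','rb'));w2=pickle.load(open('w2.pkl','rb'))
m=lambda L:np.mean(np.array(L),0)
A1=m([[336.9,95.1],[363.3,94.9],[337,109],[362.9,108.5]]);A2=m([[415.8,226],[390.5,226.3],[390.1,237.9],[414.9,237.8]])
T1=m([[339.5,137.3],[368.4,136.7],[368.2,151.5],[339.6,151.9]]);T2=m([[398.2,278.9],[425.6,279],[397.7,291.7],[424.7,291.4]])
B1=m([[336.8,169.5],[361.4,169.2],[336.7,181.7],[361,181.6]])
a1=cast(w1,A1,.06)[0];b1=cast(w1,B1,.06)[0];t1=cast(w1,T1,.108)[0];a2=cast(w2,A2,.06)[0];t2=cast(w2,T2,.108)[0]
print('A',a1,a2,tri(w1,A1,w2,A2));print('T',t1,t2,tri(w1,T1,w2,T2));print('B',b1)
v=a1-b1; print('sep',np.linalg.norm(v),'yaw',np.degrees(np.arctan2(-v[0],v[1])),'mid',(a1+b1)/2)
print('ball',cast(w2,[392.95,146.86],.08))
S=cast(w1,[[369.3,210.1],[302.9,210.7]],.008);S2=cast(w2,[[350.7,175.7],[421.9,175.5]],.008);print('screws',S,S2)
# mouth: bottom flare edge in w1 crop (391..448,540)/2.2
c=lambda u:np.array(u)/2.2
l=c([390,537])+[280,0]; r=c([449,537])+[280,0]
print('mouth rim ends',cast(w1,[l,r],.078), 'far flare',cast(w1,[c([396,168])+[280,0],c([455,168])+[280,0]],.078))
P=np.array([[.4137,.2339],[.3898,.1554],[.4458,.1386],[.4701,.2184]])
print('tray c',P.mean(0),np.linalg.norm(P-np.roll(P,1,0),axis=1)); v=(P[0]+P[3]-P[1]-P[2]);print(np.degrees(np.arctan2(-v[0],v[1])))
```

```text
A [0.5731 0.1354 0.06  ] [0.573  0.1353 0.06  ] [0.5731 0.1354 0.0601]
T [0.5762 0.1016 0.108 ] [0.576  0.1014 0.108 ] [0.5761 0.1016 0.1083]
B [0.5794 0.0678 0.06  ]
sep 0.06787560816369748 yaw 5.263931480677727 mid [0.5762 0.1016 0.06  ]
ball [[0.5484 0.2166 0.08  ]]
screws [[0.6109 0.0227 0.008 ]
 [0.5371 0.0159 0.008 ]] [[0.522  0.177  0.008 ]
 [0.5967 0.1837 0.008 ]]
mouth rim ends [[0.6889 0.0131 0.078 ]
 [0.7147 0.0153 0.078 ]] far flare [[0.6638 0.164  0.078 ]
 [0.6868 0.1659 0.078 ]]
tray c [0.4298 0.1866] [0.0585 0.0821 0.0585 0.0834]
-16.934714102179818
```

```bash
cat >> h.py <<'E'
yaw=np.radians(5.26); O=np.array([.5762,.1016]); ex=np.array([np.cos(yaw),np.sin(yaw)]); ey=np.array([-np.sin(yaw),np.cos(yaw)])
def rail(x,y,z): return np.r_[O+x*ex+y*ey,z]
def inrail(p): d=np.array(p)[:2]-O; return np.r_[d@ex,d@ey,p[2]]
E
python3 -c "
from h import *
for p in [(-.062,.117,.12),(-.062,.117,.07),(-.02,.117,.07),(0.002,.117,.07)]: rows(rail(*p),tooly=yaw)"
```

```text
linear [0.3191 0.1352 0.9552] rot [ 0.      0.     -0.0014] deg 0.2 mm 152.0
linear [0.3191 0.1352 1.2886] rot [ 0.      0.     -0.0014] deg 0.2 mm 200.0
linear [0.3203 0.4152 1.2886] rot [ 0.      0.     -0.0014] deg 0.2 mm 209.0
linear [0.321  0.5619 1.2886] rot [ 0.      0.     -0.0014] deg 0.2 mm 216.0
```

```bash
python3 -m handwheel '[{"linear":[0.32,0.135,0.95],"delta_rot":[0,0,0],"gripper":0},{"linear":[0.32,0.135,0.95],"delta_rot":[0,0,0],"gripper":0},{"linear":[0.32,0.135,0.95],"delta_rot":[0,0,0],"gripper":0},{"linear":[0.32,0.135,0.95],"delta_rot":[0,0,0],"gripper":0},{"linear":[0.32,0.135,0.95],"delta_rot":[0,0,0],"gripper":0},{"linear":[0.32,0.135,0.95],"delta_rot":[0,0,0],"gripper":0}]' | head -2
python3 -m handwheel '[{"linear":[0,0,0.17],"delta_rot":[0,0,0],"gripper":0},{"linear":[0,0,0.34],"delta_rot":[0,0,0],"gripper":0},{"linear":[0,0,0.34],"delta_rot":[0,0,0],"gripper":0},{"linear":[0,0.08,0.34],"delta_rot":[0,0,0],"gripper":0},{"linear":[0,0.16,0.34],"delta_rot":[0,0,0],"gripper":0},{"linear":[0,0.24,0.34],"delta_rot":[0,0,0],"gripper":0},{"linear":[0,0.3,0.34],"delta_rot":[0,0,0],"gripper":0},{"linear":[0,0.35,0.34],"delta_rot":[0,0,0],"gripper":0},{"linear":[0,0.39,0.34],"delta_rot":[0,0,0],"gripper":0},{"linear":[0,0.42,0.34],"delta_rot":[0,0,0],"gripper":0},{"linear":[0,0.42,0.34],"delta_rot":[0,0,0],"gripper":0},{"linear":[0,0.42,0.34],"delta_rot":[0,0,0],"gripper":0}]'
python3 - <<'E'
from h import *
print(inrail(pose()[0]))
w=optics.get_image('wrist'); g=w['frame'];
show(w,'push.png',(280,40,560,320),2)
E
```

```text
time: 4.1
tcp_pos: [0.5027, 0.213, 0.1201]
time: 5.1
tcp_pos: [0.5649, 0.2192, 0.0699]
tool_rot: [0.674, 0.738, -0.001, -0.0]
ft_force: [-4.6, -0.7, 1.6]
finger_gap: 0.0004
grasp_force: 2.6
[-0.0005  0.1182  0.0699]
```

View pics/push.png

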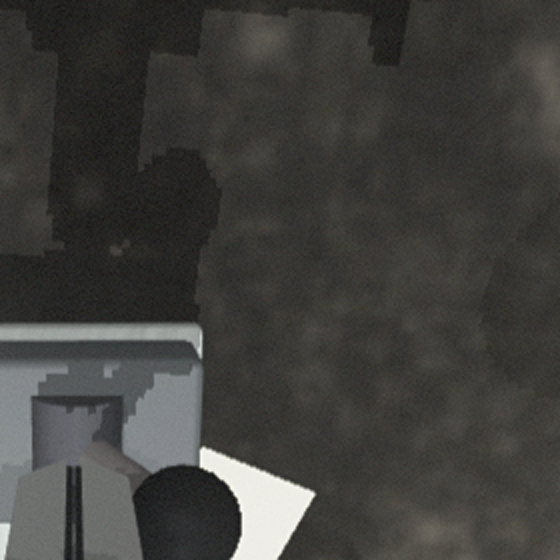

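The ball (crop (187,522), pixel (373,301)) is being pushed by the fingers. I push 5 mm further and check force and ball position.

```bash
python3 -c "
from h import *
w=optics.get_image('wrist'); print(inrail(cast(w,[373.5,301],.08)[0]))"
python3 -m handwheel '[{"linear":[0,0.02,0],"delta_rot":[0,0,0],"gripper":0},{"linear":[0,0.04,0],"delta_rot":[0,0,0],"gripper":0},{"linear":[0,0.04,0],"delta_rot":[0,0,0],"gripper":0},{"linear":[0,0.04,0],"delta_rot":[0,0,0],"gripper":0}]'
```

```text
[0.0241 0.117  0.08  ]
time: 5.53
tcp_pos: [0.5659, 0.2194, 0.0695]
tool_rot: [0.674, 0.739, -0.005, -0.002]
ft_force: [-36.6, -7.4, 28.1]
finger_gap: 0.0002
grasp_force: 18.6
```

```bash
python3 -m handwheel '[{"linear":[0,-0.1,0],"delta_rot":[0,0,0],"gripper":0},{"linear":[0,-0.3,0],"delta_rot":[0,0,0],"gripper":0},{"linear":[0,-0.3,-0.2],"delta_rot":[0,0,0],"gripper":0.5},{"linear":[0,-0.3,-0.6],"delta_rot":[0,0,0],"gripper":1},{"linear":[0,-0.3,-0.6],"delta_rot":[0,0,0],"gripper":1},{"linear":[0,-0.3,-0.6],"delta_rot":[0,0,0],"gripper":1}]'
python3 -c "
from h import *
rows(rail(0,0,.16),tooly=yaw);rows(rail(0,0,.071),tooly=yaw)
w=optics.get_image('wrist'); cv2.imwrite('pics/chk.png',w['frame'][:,:,::-1])
p=proj(w,[rail(.024,.117,.08),rail(-.02,.117,.08)]);print(p)
g=cv2.cvtColor(w['frame'],cv2.COLOR_RGB2GRAY)
for u in p.astype(int): print(g[u[1]-3:u[1]+4,u[0]-3:u[0]+4].mean())"
```

```text
time: 6.03
tcp_pos: [0.5288, 0.217, 0.1647]
tool_rot: [0.675, 0.738, 0.003, 0.002]
ft_force: [0.2, 0.8, 0.4]
finger_gap: 0.0235
grasp_force: 0.0
linear [-0.7949  0.2455  0.0318] rot [ 0.002  -0.0005 -0.0005] deg 0.4 mm 125.0
linear [-0.7959  0.2417  0.6251] rot [ 0.002  -0.0005 -0.0005] deg 0.4 mm 156.0
[[407.5914 237.654 ]
 [341.9265 237.9429]]
46.857142857142854
141.6530612244898
```

```bash
python3 -m handwheel '[{"linear":[-0.4,0.12,0.03],"delta_rot":[0,0,0],"gripper":1},{"linear":[-0.795,0.245,0.03],"delta_rot":[0,0,0],"gripper":1},{"linear":[-0.795,0.245,0.03],"delta_rot":[0,0,0],"gripper":1},{"linear":[-0.795,0.245,0.03],"delta_rot":[0,0,0],"gripper":1},{"linear":[-0.795,0.245,0.03],"delta_rot":[0,0,0],"gripper":1},{"linear":[-0.795,0.245,0.03],"delta_rot":[0,0,0],"gripper":1},{"linear":[-0.795,0.245,0.03],"delta_rot":[0,0,0],"gripper":1},{"linear":[-0.795,0.245,0.03],"delta_rot":[0,0,0],"gripper":1}]'
python3 -c "
from h import *
print(inrail(pose()[0])); rows(rail(0,0,.071),tooly=yaw)"
```

```text
time: 6.75
tcp_pos: [0.5736, 0.1018, 0.1551]
tool_rot: [0.674, 0.739, -0.0, -0.0]
ft_force: [0.2, -0.4, 0.2]
finger_gap: 0.0811
grasp_force: 0.0
[-0.0026  0.0004  0.1551]
linear [-0.0028  0.0175  0.5607] rot [-0.0001 -0.0001  0.0001] deg 0.0 mm 84.0
```

```bash
python3 -m handwheel '[{"linear":[0,0.0175,0.15],"delta_rot":[0,0,0],"gripper":1},{"linear":[0,0.0175,0.3],"delta_rot":[0,0,0],"gripper":1},{"linear":[0,0.0175,0.45],"delta_rot":[0,0,0],"gripper":1},{"linear":[0,0.0175,0.56],"delta_rot":[0,0,0],"gripper":1},{"linear":[0,0.0175,0.56],"delta_rot":[0,0,0],"gripper":1},{"linear":[0,0.0175,0.56],"delta_rot":[0,0,0],"gripper":0.4},{"linear":[0,0.0175,0.56],"delta_rot":[0,0,0],"gripper":0.3},{"linear":[0,0.0175,0.56],"delta_rot":[0,0,0],"gripper":0.3},{"linear":[0,0.0175,0.56],"delta_rot":[0,0,0],"gripper":0.3},{"linear":[0,0.0175,0.56],"delta_rot":[0,0,0],"gripper":0.3},{"linear":[0,0.0175,0.56],"delta_rot":[0,0,0],"gripper":0.3},{"linear":[0,0.0175,0.56],"delta_rot":[0,0,0],"gripper":0.3},{"linear":[0,0.0175,0.56],"delta_rot":[0,0,0],"gripper":0.3},{"linear":[0,0.0175,0.56],"delta_rot":[0,0,0],"gripper":0.3}]' 50
python3 -c "
from h import *
print(inrail(pose()[0]))"
```

```text
time: 7.92
tcp_pos: [0.5768, 0.1006, 0.0713]
tool_rot: [0.675, 0.738, 0.0, 0.0]
ft_force: [0.4, 0.9, 1.7]
finger_gap: 0.0398
grasp_force: 50.0
[ 0.0005 -0.0011  0.0713]
```

```bash
python3 -m handwheel '[{"linear":[0,0,-0.02],"delta_rot":[0,0,0],"gripper":0.3},{"linear":[0,0,-0.04],"delta_rot":[0,0,0],"gripper":0.3},{"linear":[0,0,-0.06],"delta_rot":[0,0,0],"gripper":0.3},{"linear":[0,0,-0.08],"delta_rot":[0,0,0],"gripper":0.3},{"linear":[0,0,-0.11],"delta_rot":[0,0,0],"gripper":0.3},{"linear":[0,0,-0.14],"delta_rot":[0,0,0],"gripper":0.3},{"linear":[0,0,-0.18],"delta_rot":[0,0,0],"gripper":0.3},{"linear":[0,0,-0.24],"delta_rot":[0,0,0],"gripper":0.3},{"linear":[0,0,-0.3],"delta_rot":[0,0,0],"gripper":0.3},{"linear":[0,0,-0.4],"delta_rot":[0,0,0],"gripper":0.3},{"linear":[0,0,-0.5],"delta_rot":[0,0,0],"gripper":0.3},{"linear":[0,0,-0.6],"delta_rot":[0,0,0],"gripper":0.3},{"linear":[0,0,-0.6],"delta_rot":[0,0,0],"gripper":0.3},{"linear":[0,0,-0.6],"delta_rot":[0,0,0],"gripper":0.3}]'
python3 - <<'E'
from h import *
import pickle
print(inrail(pose()[0]))
w=optics.get_image('wrist'); pickle.dump(w,open('w3.pkl','wb'))
s=optics.get_image('scene'); pickle.dump(s,open('s3.pkl','wb'))
a=cv2.resize(w['frame'][170:450,200:440],(480,560)); b=cv2.resize(s['frame'][200:320,255:320+15],(320,480)); b=np.vstack([b,np.zeros((80,320,3),np.uint8)])
cv2.imwrite('pics/lift.png',np.hstack([a,b])[:,:,::-1])
E
```

```text
time: 9.08
tcp_pos: [0.5771, 0.1006, 0.1621]
tool_rot: [0.675, 0.738, 0.001, 0.001]
ft_force: [0.3, -1.1, -1.6]
finger_gap: 0.0397
grasp_force: 50.0
[ 0.0008 -0.001   0.1621]
```

View pics/lift.png

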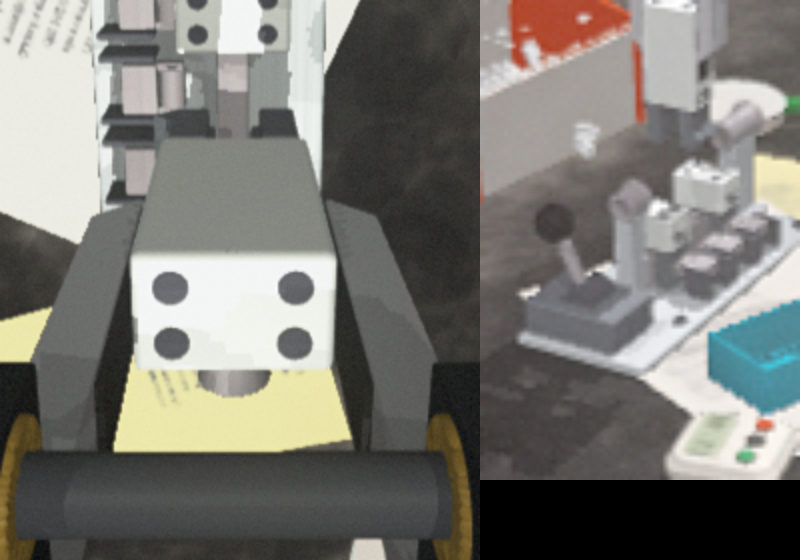

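The module hangs upright in the fingers (top dots at crop (170,288) and (294,343)), both low modules are still on, and the lever leans away. Next I measure slip in the grip from the dot spacing and work out the move to the tray.

Run:
```python
from h import *
import pickle
from scipy.optimize import brentq
w1=pickle.load(open('w1.pkl','rb'));w=pickle.load(open('w3.pkl','rb'))
D=cast(w1,[[339.5,137.3],[368.4,136.7],[339.6,151.9],[368.2,151.5]],.108)
sx=lambda D:(np.linalg.norm(D[1]-D[0])+np.linalg.norm(D[3]-D[2]))/2
g=cv2.cvtColor(w['frame'],cv2.COLOR_RGB2GRAY)
uv=[]
for u,v in[(285,314),(348,314),(285.5,341.5),(347,341.5)]:
    u,v=int(u),int(v); p=g[v-11:v+12,u-13:u+14]<110; n,l,st,c=cv2.connectedComponentsWithStats(p.astype(np.uint8)); i=1+np.argmin([np.hypot(*(c[k]-[13,11])) for k in range(1,n)]); uv.append(c[i]+[u-13,v-11])
print(np.array(uv),sx(D))
z=brentq(lambda z:sx(cast(w,uv,z))-sx(D),.1,.3); T=cast(w,uv,z).mean(0); print('top z',z,'expected',.108+.0908,T,inrail(T))
p,R=pose(); off=R.inv().apply(T-p);print('top in tool',off)
t=np.array([.4298,.1866]); ty=np.radians(-16.93)
zt=.071-.006+.001
for z in(.162,.1,zt):
    y=np.array([np.cos(ty),np.sin(ty),0]); x=np.cross(y,[0,0,-1.]); c=np.r_[t,z]-off[0]*x-off[1]*y
    print(c); rows(c,tooly=ty)
```

```text
[[284.383  312.0993]
 [347.5961 313.5074]
 [285.5051 341.0714]
 [346.885  341.15  ]] 0.023821185678941335
top z 0.2001193979820629 expected 0.1988 [0.5757 0.1024 0.2001] [-0.0004  0.0008  0.2001]
top in tool [ 0.002  -0.0005 -0.0394]
[0.4297 0.1846 0.162 ]
linear [ 0.6466 -0.9236 -0.0079] rot [-0.0002  0.0001  0.1227] deg 22.1 mm 169.0
[0.4297 0.1846 0.1   ]
linear [ 0.6467 -0.9233  0.4054] rot [-0.0002  0.0001  0.1227] deg 22.1 mm 180.0
[0.4297 0.1846 0.066 ]
linear [ 0.6467 -0.9232  0.6321] rot [-0.0002  0.0001  0.1227] deg 22.1 mm 194.0
```

```bash
python3 -m handwheel '[{"linear":[0.16,-0.23,0],"delta_rot":[0,0,0.03],"gripper":0.3},{"linear":[0.32,-0.46,0],"delta_rot":[0,0,0.06],"gripper":0.3},{"linear":[0.48,-0.69,0],"delta_rot":[0,0,0.09],"gripper":0.3},{"linear":[0.6,-0.85,0],"delta_rot":[0,0,0.12],"gripper":0.3},{"linear":[0.647,-0.923,0],"delta_rot":[0,0,0.123],"gripper":0.3},{"linear":[0.647,-0.923,0],"delta_rot":[0,0,0.123],"gripper":0.3},{"linear":[0.647,-0.923,0.1],"delta_rot":[0,0,0.123],"gripper":0.3},{"linear":[0.647,-0.923,0.25],"delta_rot":[0,0,0.123],"gripper":0.3},{"linear":[0.647,-0.923,0.4],"delta_rot":[0,0,0.123],"gripper":0.3},{"linear":[0.647,-0.923,0.4],"delta_rot":[0,0,0.123],"gripper":0.3},{"linear":[0.647,-0.923,0.4],"delta_rot":[0,0,0.123],"gripper":0.3}]'
python3 - <<'E'
from h import *
t=np.array([.4298,.1866]); ty=np.radians(-16.93)
y=np.array([np.cos(ty),np.sin(ty),0]); x=np.cross(y,[0,0,-1.]); c=np.r_[t,.066]-.002*x+.0005*y
rows(c,tooly=ty)
w=optics.get_image('wrist'); show(w,'tray.png',(180,120,500,400),2)
E
```

```text
time: 10.1
tcp_pos: [0.4295, 0.1843, 0.1004]
tool_rot: [0.804, 0.595, -0.001, -0.001]
ft_force: [-0.1, 0.2, -1.3]
finger_gap: 0.0397
grasp_force: 50.0
linear [0.0021 0.0011 0.2295] rot [-0.0009  0.0005 -0.0001] deg 0.2 mm 34.0
```

View pics/tray.png

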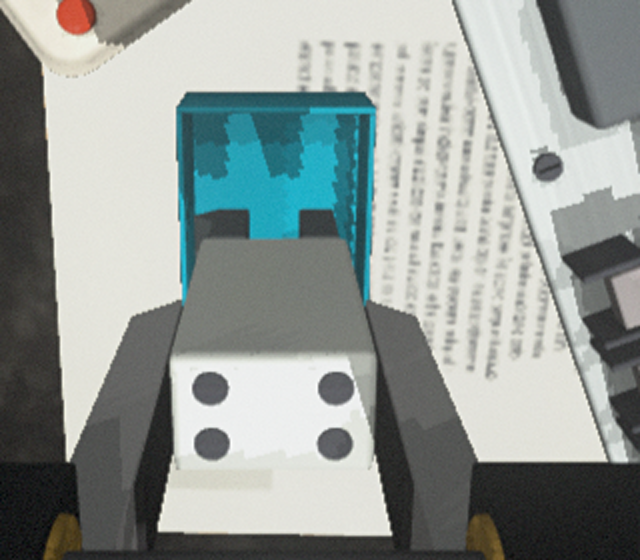

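The module is squarely over the tray (crop (275,200)), centred between its side walls. I lower it gently and let go.

```bash
python3 -m handwheel '[{"linear":[0,0,0.06],"delta_rot":[0,0,0],"gripper":0.3},{"linear":[0,0,0.12],"delta_rot":[0,0,0],"gripper":0.3},{"linear":[0,0,0.17],"delta_rot":[0,0,0],"gripper":0.3},{"linear":[0,0,0.2],"delta_rot":[0,0,0],"gripper":0.3},{"linear":[0,0,0.215],"delta_rot":[0,0,0],"gripper":0.3},{"linear":[0,0,0.225],"delta_rot":[0,0,0],"gripper":0.3},{"linear":[0,0,0.232],"delta_rot":[0,0,0],"gripper":0.3},{"linear":[0,0,0.235],"delta_rot":[0,0,0],"gripper":0.3},{"linear":[0,0,0.235],"delta_rot":[0,0,0],"gripper":0.3}]'
```

```text
time: 10.9
tcp_pos: [0.4302, 0.1849, 0.0661]
tool_rot: [0.804, 0.595, 0.0, 0.0]
ft_force: [-0.5, 0.3, -1.2]
finger_gap: 0.0398
grasp_force: 50.0
```

```bash
python3 -m handwheel '[{"linear":[0,0,0.004],"delta_rot":[0,0,0],"gripper":0.3},{"linear":[0,0,0.008],"delta_rot":[0,0,0],"gripper":0.3},{"linear":[0,0,0.012],"delta_rot":[0,0,0],"gripper":0.3},{"linear":[0,0,0.012],"delta_rot":[0,0,0],"gripper":0.3}]' | sed -n 2,4p
python3 -m handwheel '[{"linear":[0,0,0],"delta_rot":[0,0,0],"gripper":0.5},{"linear":[0,0,0],"delta_rot":[0,0,0],"gripper":0.8},{"linear":[0,0,0],"delta_rot":[0,0,0],"gripper":0.9},{"linear":[0,0,0],"delta_rot":[0,0,0],"gripper":0.9},{"linear":[0,0,0],"delta_rot":[0,0,0],"gripper":0.9},{"linear":[0,0,0],"delta_rot":[0,0,0],"gripper":0.9},{"linear":[0,0,0],"delta_rot":[0,0,0],"gripper":0.9}]' 5
python3 -m handwheel '[{"linear":[0,0,-0.25],"delta_rot":[0,0,0],"gripper":1},{"linear":[0,0,-0.5],"delta_rot":[0,0,0],"gripper":1},{"linear":[0,0,-0.75],"delta_rot":[0,0,0],"gripper":1},{"linear":[0,0,-0.9],"delta_rot":[0,0,0],"gripper":1},{"linear":[0,0,-0.9],"delta_rot":[0,0,0],"gripper":1},{"linear":[0,0,-0.9],"delta_rot":[0,0,0],"gripper":1}]'
python3 - <<'E'
from h import *
w=optics.get_image('wrist')
g=cv2.cvtColor(w['frame'],cv2.COLOR_RGB2GRAY)
ty=np.radians(-16.93);c=np.array([.4298,.1866]);R=np.array([[np.cos(ty),-np.sin(ty)],[np.sin(ty),np.cos(ty)]])
# top dots near expected place
n,l,st,ce=cv2.connectedComponentsWithStats((g<110).astype(np.uint8))
for i in range(1,n):
    if 60<st[i,4]<600:
        X=cast(w,ce[i],.102)[0]; q=R.T@(X[:2]-c)
        if abs(q[0])<.03 and abs(q[1])<.04: print(ce[i],st[i,4],q)
top=optics.get_image('top'); import pickle; pickle.dump(top,open('top2.pkl','wb')); 
v=np.array([.0524,.175]);a=np.arctan2(*v[::-1]); print('rod angle',np.degrees(a)); h=np.array([.4649,-.2848])
rows(np.r_[h,.2],tooly=a-np.pi/2)
E
```

```text
tcp_pos: [0.4305, 0.185, 0.0652]
tool_rot: [0.804, 0.595, 0.0, 0.0]
ft_force: [-4.7, -2.3, 20.6]
time: 11.82
tcp_pos: [0.4301, 0.1848, 0.0642]
tool_rot: [0.804, 0.595, -0.0, -0.0]
ft_force: [0.2, 0.2, 0.5]
finger_gap: 0.0826
grasp_force: 0.0
time: 12.32
tcp_pos: [0.4308, 0.1849, 0.2003]
tool_rot: [0.804, 0.595, 0.001, 0.001]
ft_force: [0.5, 0.2, -1.3]
finger_gap: 0.0943
grasp_force: 0.0
rod angle 73.3307975939544
linear [-2.9234  1.1379 -0.009 ] rot [-0.0002  0.0002 -0.0017] deg 0.3 mm 471.0
```

```bash
python3 -m handwheel '[{"linear":[-0.975,0.38,0],"delta_rot":[0,0,0],"gripper":1},{"linear":[-0.975,0.38,0],"delta_rot":[0,0,0],"gripper":1},{"linear":[-0.975,0.38,0],"delta_rot":[0,0,0],"gripper":1},{"linear":[-0.975,0.38,0],"delta_rot":[0,0,0],"gripper":1},{"linear":[-0.975,0.38,0],"delta_rot":[0,0,0],"gripper":1},{"linear":[-0.975,0.38,0],"delta_rot":[0,0,0],"gripper":1}]' | head -2
python3 - <<'E'
from h import *
import pickle
w=optics.get_image('wrist'); show(w,'w4.png'); pickle.dump(w,open('w4.pkl','wb'))
E
python3 -m handwheel '[{"linear":[-0.975,0.38,0],"delta_rot":[0,0,0],"gripper":1},{"linear":[-0.975,0.38,0],"delta_rot":[0,0,0],"gripper":1},{"linear":[-0.975,0.38,0],"delta_rot":[0,0,0],"gripper":1},{"linear":[-0.975,0.38,0],"delta_rot":[0,0,0],"gripper":1},{"linear":[-0.975,0.38,0],"delta_rot":[0,0,0],"gripper":1},{"linear":[-0.975,0.38,0],"delta_rot":[0,0,0],"gripper":1}]' | head -2
python3 -m handwheel '[{"linear":[-0.975,0.38,0],"delta_rot":[0,0,0],"gripper":1},{"linear":[-0.975,0.38,0],"delta_rot":[0,0,0],"gripper":1},{"linear":[-0.975,0.38,0],"delta_rot":[0,0,0],"gripper":1},{"linear":[-0.975,0.38,0],"delta_rot":[0,0,0],"gripper":1},{"linear":[-0.975,0.38,0],"delta_rot":[0,0,0],"gripper":1},{"linear":[-0.975,0.38,0],"delta_rot":[0,0,0],"gripper":1}]'
python3 - <<'E'
from h import *
import pickle
w=optics.get_image('wrist'); show(w,'w5.png'); pickle.dump(w,open('w5.pkl','wb'))
a=cv2.imread('pics/w4.png');b=cv2.imread('pics/w5.png'); cv2.imwrite('pics/w45.png',cv2.resize(np.vstack([a,b]),(400,600)) if 0 else np.hstack([a[:,120:520],b[:,120:520]]))
E
```

```text
time: 12.92
tcp_pos: [0.4413, 0.0266, 0.1979]
time: 13.47
tcp_pos: [0.4537, -0.1282, 0.1983]
time: 13.97
tcp_pos: [0.4661, -0.284, 0.1983]
tool_rot: [0.804, 0.595, -0.0, -0.001]
ft_force: [-0.4, 0.8, -0.6]
finger_gap: 0.0939
grasp_force: 0.0
```

View pics/w45.png

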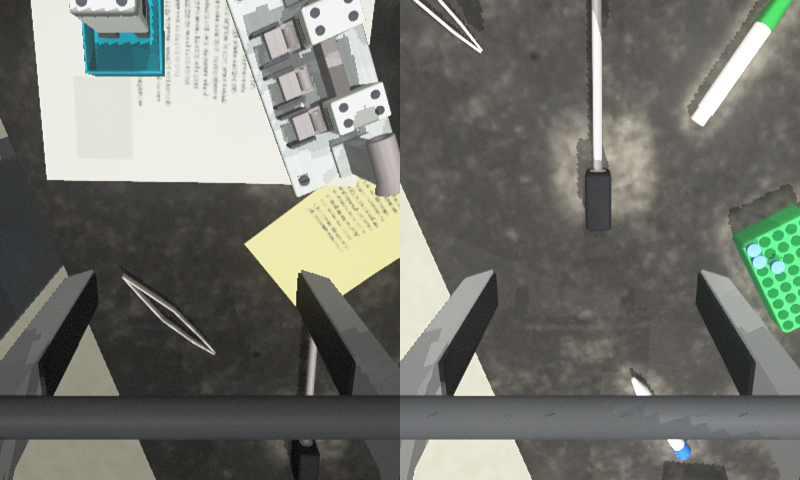

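The picture shows the module standing in the tray (left half, (110,10)) with the low modules still clipped on. In the right half the rod handle is at crop (598,200) and the rod runs up to (597,0). I measure it numerically from here.

Run:
```python
from h import *
import pickle
w=pickle.load(open('w5.pkl','rb')); g=cv2.cvtColor(w['frame'],cv2.COLOR_RGB2GRAY).astype(float)
pts=[]
for v in range(5,160,5):
    r=g[v,300:335]; i=np.where(r>130)[0]
    if len(i): pts.append((300+i.mean(),v,len(i)))
pts=np.array(pts); print(pts[::5])
P=cast(w,pts[:,:2],.018); vx,vy,x0,y0=cv2.fitLine(P[:,:2].astype(np.float32),cv2.DIST_HUBER,0,.001,.001).ravel(); 
a=np.arctan2(vy,vx); a=a if a>0 else a+np.pi
print('rod angle',np.degrees(a),x0,y0)
for v in(185,200,215): print(v,g[v,298:340].astype(int))
for u in(313,318,323): print(u,g[155:245:2,u].astype(int))
```

```text
[[316.       5.       9.    ]
 [316.      30.       9.    ]
 [316.5     55.      10.    ]
 [317.      80.       9.    ]
 [317.     105.       9.    ]
 [316.1111 130.      27.    ]
 [323.5    155.      18.    ]]
rod angle 73.79993 0.50098264 -0.16639096
185 [103 104 109  98 102 100  89  48  57  63  65  68  69  69  68  71  70  68
  71  68  72  74  74  67  67  67  68  66  71  69  65  60  64 122 151 155
 154 162 163 165 169 179]
200 [168 168 167 160 107  84  79  51  53  59  66  66  70  65  70  69  71  73
  72  72  69  68  67  66  68  68  68  71  73  70  72  60  62 125 155 150
 152 149 147 147 142 147]
215 [121 127 126 125 108 109 107  74  53  58  65  67  67  62  64  69  64  68
  68  68  70  67  66  72  69  68  71  71  70  74  67  60  56 104 126 126
 125 123 120 120 122 130]
313 [160 159 140 138 132 134 116 109 125  46  56  65  71  66  70  71  70  69
  65  66  70  68  69  69  67  70  70  69  65  65  69  65  66  65  63  68
  69  65  66  81  73  83  85  81  81]
318 [250 251 247 188 192 196 191 179 135  42  55  67  71  66  68  72  71  66
  68  67  66  71  70  71  72  69  69  65  68  72  70  71  69  68  67  67
  70  62  74  73  77  82  88  82  78]
323 [118 118 114 116 112 109  92  93 132  45  59  70  70  66  69  67  69  71
  70  68  69  70  74  66  65  68  71  69  66  72  68  69  71  70  70  70
  71  59  76  77  71  83  80  83  87]
```

Run:
```python
from h import *
import pickle
w=pickle.load(open('w5.pkl','rb')); g=cv2.cvtColor(w['frame'],cv2.COLOR_RGB2GRAY).astype(float)
pts=[]
for v in range(3,122,3):
    r=g[v,306:328]-90; r[r<30]=0; pts.append((306+(r*np.arange(22)).sum()/r.sum(),v))
pts=np.array(pts); P=cast(w,pts,.018); vx,vy,x0,y0=cv2.fitLine(P[:,:2].astype(np.float32),cv2.DIST_HUBER,0,.001,.001).ravel()
a=np.arctan2(vy,vx); a=a if a>0 else a+np.pi; d=np.array([np.cos(a),np.sin(a)])
print('angle',np.degrees(a))
E=cast(w,[[317.8,230],[317.8,173]],.036); H=cast(w,[[317.8,200]],.036)[0]
L=lambda p:(p[:2]-[x0,y0])@np.array([-d[1],d[0]])
print(E,np.linalg.norm(E[0]-E[1]),'offline',L(H),'handle w',np.linalg.norm(np.diff(cast(w,[[304.8,200],[330.7,200]],.036),axis=0)))
print('shoulder at z0/.036',cast(w,[317.8,173],0),cast(w,[317.8,173],.036))
t=E[0][:2]+.025*d; print('handle c from tail',t)
# tip from top image
top=pickle.load(open('top2.pkl','rb')); 
h=t-L(np.r_[t,0])*np.array([-d[1],d[0]]); print('h on axis',h)
rows(np.r_[h,.1],tooly=a-np.pi/2); rows(np.r_[h,.004],tooly=a-np.pi/2)
s=proj(w,np.r_[h+.208*d,.018]);print('tip px',s)
```

```text
angle 73.86303
[[ 0.4602 -0.3037  0.036 ]
 [ 0.4746 -0.2566  0.036 ]] 0.0492337312115636 offline 0.0006084428819427573 handle w 0.021810783973891183
shoulder at z0/.036 [[ 0.473  -0.2621  0.    ]] [[ 0.4746 -0.2566  0.036 ]]
handle c from tail [ 0.4671 -0.2797]
h on axis [ 0.4681 -0.28  ]
linear [0.0207 0.0071 0.6566] rot [-0.0004 -0.0004 -0.004 ] deg 0.7 mm 99.0
linear [0.0199 0.0079 1.2966] rot [-0.0004 -0.0004 -0.004 ] deg 0.7 mm 195.0
tip px [[314.6185 -77.4337]]
```

```bash
python3 -m handwheel '[{"linear":[0.02,0.007,0.25],"delta_rot":[0,0,-0.004],"gripper":1},{"linear":[0.02,0.007,0.5],"delta_rot":[0,0,-0.004],"gripper":1},{"linear":[0.02,0.007,0.75],"delta_rot":[0,0,-0.004],"gripper":1},{"linear":[0.02,0.007,0.95],"delta_rot":[0,0,-0.004],"gripper":1},{"linear":[0.02,0.007,0.95],"delta_rot":[0,0,-0.004],"gripper":1},{"linear":[0.02,0.007,0.95],"delta_rot":[0,0,-0.004],"gripper":1}]' | head -2
python3 -m handwheel '[{"linear":[0,0,0.1],"delta_rot":[0,0,0],"gripper":1},{"linear":[0,0,0.2],"delta_rot":[0,0,0],"gripper":1},{"linear":[0,0,0.28],"delta_rot":[0,0,0],"gripper":1},{"linear":[0,0,0.33],"delta_rot":[0,0,0],"gripper":1},{"linear":[0,0,0.335],"delta_rot":[0,0,0],"gripper":1},{"linear":[0,0,0.335],"delta_rot":[0,0,0],"gripper":0.5},{"linear":[0,0,0.335],"delta_rot":[0,0,0],"gripper":0.1},{"linear":[0,0,0.335],"delta_rot":[0,0,0],"gripper":0.1},{"linear":[0,0,0.335],"delta_rot":[0,0,0],"gripper":0.1},{"linear":[0,0,0.335],"delta_rot":[0,0,0],"gripper":0.1},{"linear":[0,0,0.335],"delta_rot":[0,0,0],"gripper":0.1},{"linear":[0,0,0.335],"delta_rot":[0,0,0],"gripper":0.1},{"linear":[0,0,0.335],"delta_rot":[0,0,0],"gripper":0.1},{"linear":[0,0,0.335],"delta_rot":[0,0,0],"gripper":0.1},{"linear":[0,0,0.335],"delta_rot":[0,0,0],"gripper":0.1},{"linear":[0,0,0.335],"delta_rot":[0,0,0],"gripper":0.1}]' 40
```

```text
time: 14.52
tcp_pos: [0.4674, -0.2797, 0.0563]
time: 15.85
tcp_pos: [0.4674, -0.2822, 0.0064]
tool_rot: [0.8, 0.6, 0.0, -0.0]
ft_force: [-0.3, 1.0, 0.6]
finger_gap: 0.0237
grasp_force: 0.0
```

```bash
python3 -m handwheel '[{"linear":[0,0,0],"delta_rot":[0,0,0],"gripper":0.1},{"linear":[0,0,0],"delta_rot":[0,0,0],"gripper":0.1},{"linear":[0,0,0],"delta_rot":[0,0,0],"gripper":0.1}]' 40
python3 -m handwheel '[{"linear":[0,0,-0.1],"delta_rot":[0,0,0],"gripper":0.1},{"linear":[0,0,-0.3],"delta_rot":[0,0,0],"gripper":0.1},{"linear":[0,0,-0.55],"delta_rot":[0,0,0],"gripper":0.1},{"linear":[0,0,-0.75],"delta_rot":[0,0,0],"gripper":0.1},{"linear":[0,0,-0.75],"delta_rot":[0,0,0],"gripper":0.1},{"linear":[0,0,-0.75],"delta_rot":[0,0,0],"gripper":0.1}]'
python3 -c "
from h import *
rows(rail(0,-.345,.118),tooly=yaw)"
```

```text
time: 16.1
tcp_pos: [0.4674, -0.2822, 0.0064]
tool_rot: [0.8, 0.6, 0.0, -0.0]
ft_force: [0.1, -1.2, -0.1]
finger_gap: 0.0219
grasp_force: 40.0
time: 16.6
tcp_pos: [0.4682, -0.2827, 0.1204]
tool_rot: [0.8, 0.6, 0.001, 0.001]
ft_force: [-0.2, -0.5, -3.0]
finger_gap: 0.0218
grasp_force: 40.0
linear [0.5218 0.8172 0.018 ] rot [ 0.0009  0.0004 -0.1196] deg 21.5 mm 145.0
```

```bash
python3 -m handwheel '[{"linear":[0.13,0.2,0.018],"delta_rot":[0,0,-0.03],"gripper":0.1},{"linear":[0.26,0.4,0.018],"delta_rot":[0,0,-0.06],"gripper":0.1},{"linear":[0.39,0.6,0.018],"delta_rot":[0,0,-0.09],"gripper":0.1},{"linear":[0.52,0.817,0.018],"delta_rot":[0,0,-0.12],"gripper":0.1},{"linear":[0.52,0.817,0.018],"delta_rot":[0,0,-0.12],"gripper":0.1},{"linear":[0.52,0.817,0.018],"delta_rot":[0,0,-0.12],"gripper":0.1},{"linear":[0.52,0.817,0.018],"delta_rot":[0,0,-0.12],"gripper":0.1}]'
python3 - <<'E'
from h import *
import pickle
w=optics.get_image('wrist'); pickle.dump(w,open('w6.pkl','wb')); show(w,'w6.png')
t=optics.get_image('top'); pickle.dump(t,open('top6.pkl','wb'))
s=optics.get_image('scene'); pickle.dump(s,open('sc6.pkl','wb'))
p,R=pose(); print(inrail(p),R.as_matrix())
# expected rod points in wrist image
for k in(.04,.06,.08,.1,.12,.15,.208): 
    X=R.apply([k,0,-.0116])+p; print(k,proj(w,X),proj(t,X),proj(s,X))
g=cv2.cvtColor(w['frame'],cv2.COLOR_RGB2GRAY)
for v in range(0,260,20): print(v,g[v,290:346:2])
E
```

```text
time: 17.18
tcp_pos: [0.6057, -0.2415, 0.1143]
tool_rot: [0.674, 0.739, -0.001, -0.001]
ft_force: [-0.0, 0.3, -1.3]
finger_gap: 0.0219
grasp_force: 40.0
[-0.0021 -0.3452  0.1157] [[-0.0916  0.9958 -0.0012]
 [ 0.9958  0.0916 -0.0001]
 [-0.     -0.0012 -1.    ]]
0.04 [[318.6555 215.892 ]] [[424.0513 215.9976]] [[355.6533 190.2762]]
0.06 [[318.7497 167.643 ]] [[415.0388 216.977 ]] [[352.7378 192.2081]]
0.08 [[318.8507 115.9735]] [[406.0198 217.9571]] [[349.7697 194.1748]]
0.1 [[318.9591  60.5063]] [[396.9942 218.938 ]] [[346.7475 196.1773]]
0.12 [[319.0757   0.8067]] [[387.9622 219.9195]] [[343.6697 198.2166]]
0.15 [[319.2684 -97.8022]] [[374.4018 221.3932]] [[338.9455 201.347 ]]
0.208 [[ 319.7161 -326.9054]] [[348.1431 224.2468]] [[329.4269 207.6541]]
0 [242 243 243 243 242 243 245 248 113 119 130 138 141 141 138 131 124 115
 108  60  57  56  62  74  72  67  68  71]
20 [ 81  85  82  91  68  70  67  66  81 117 132 139 138 141 137 130 124 118
 106  65  56  53  48  45  42  48  50  48]
40 [ 80  80  76  64  53  59  57  56  72 110 131 134 142 140 134 130 124 114
 105  60  55  55  49  50  44 
[... 500 characters left out ...]
 63  67  66  68  69  65  71 114 130 139 141 146 136 129 123 114
 104  76  77  85  88  89  92 100 106 104]
160 [ 74  78  77  76  83  79  82  81  87 167 191 208 215 215 202 189 174 149
 103  78  78  80  73  74 116 170 190 214]
180 [101  82  78  84  82  85  83  83  81 112 131 144 144 144 134 130 123 115
 165 255 253 253 254 253 253 252 251 248]
200 [243 249 251 252 253 253 253 253 255 164 193 170 145 143 136 129 142 148
 102 108 103 100  99  96  96  95  97  98]
220 [ 99  88  90  91  94 100 104 101 105 137 189 209 214 216 202 188 171 144
  80  74  75  72  72  66  70  71  75  80]
240 [ 75  78  39  38  38  38  50  74  85 118 132 139 140 139 134 126 119 111
  86  81  53  38  31  33  32  51  65  61]
```

```bash
cat > m.py <<'E'
from h import *
import pickle
def wristline(w,p,R,zz=.0116,vs=range(2,140,4)):
    g=cv2.GaussianBlur(cv2.cvtColor(w['frame'],cv2.COLOR_RGB2GRAY),(1,5),0).astype(float); pts=[]
    for v in vs:
        r=np.diff(g[v,296:340]); i=np.argmax(r[:16]*(np.arange(16)>4)) if 0 else None
        b=g[v,296:340]; m=b>95; 
        # run containing col 317
        k=317-296; l=k
        while l>0 and m[l-1]: l-=1
        h=k
        while h<43 and m[h+1]: h+=1
        if 17<h-l<25: pts.append((296+(l+h)/2,v,h-l+1))
    pts=np.array(pts); P=cast(w,pts[:,:2],p[2]+zz); T=R.inv().apply(P-p); c=np.polyfit(T[:,0],T[:,1],1)
    return c,len(pts),pts[:,2].mean()
def profile(d,X0,X1,n=12,half=7):
    g=cv2.cvtColor(d['frame'],cv2.COLOR_RGB2GRAY).astype(np.float32)
    a,b=proj(d,X0)[0],proj(d,X1)[0]; t=(b-a)/np.linalg.norm(b-a); nrm=np.array([-t[1],t[0]]); o=np.arange(-half,half+.1,.5)
    for s in np.linspace(0,1.12,n):
        q=a+(b-a)*s; pts=q+o[:,None]*nrm
        r=cv2.remap(g,pts[:,0].astype(np.float32)[None],pts[:,1].astype(np.float32)[None],cv2.INTER_LINEAR)[0]
        print('%.2f'%s,q.round(1),r[::2].astype(int))
    print('normal',nrm)
E
python3 - <<'E'
from m import *
w=pickle.load(open('w6.pkl','rb'));t=pickle.load(open('top6.pkl','rb'));s=pickle.load(open('sc6.pkl','rb'))
p,R=pose(); print(wristline(w,p,R))
A=R.apply([.04,0,-.0116])+p;B=R.apply([.208,0,-.0116])+p
print('top');profile(t,A,B);print('scene');profile(s,A,B)
E
```

```text
(array([ 0.0035, -0.0013]), 32, np.float64(19.8125))
top
0.00 [424.1 216. ] [ 88  80  75  82 119 159 177 158 109  69  56  56  55  56  61]
0.10 [416.3 216.8] [248 248 246 235 209 175 157 139 117 105  98  93  90  88  82]
0.20 [408.6 217.7] [ 66  70  76  87 101 115 129 157 204 237 246 245 231 189 135]
0.31 [400.9 218.5] [ 47  49  53  64  84 107 121 118 102  83  73  69  67  67  69]
0.41 [393.1 219.4] [ 49  49  49  56  78 105 119 110  85  64  59  62  64  69  74]
0.51 [385.4 220.2] [ 48  48  48  56  79 107 120 109  82  62  58  58  59  59  60]
0.61 [377.7 221. ] [ 55  54  53  57  78 107 121 109  81  56  51  55  60  59  59]
0.71 [369.9 221.9] [ 58  61  63  69  85 106 120 115  92  68  57  57  58  58  60]
0.81 [362.2 222.7] [235 234 234 226 196 150 129 149 190 225 229 223 214 203 189]
0.92 [354.5 223.6] [234 234 233 227 201 159 138 159 201 228 234 233 233 233 233]
1.02 [346.8 224.4] [222 224 223 219 219 221 219 215 217 222 225 229 232 233 233]
1.12 [339.  225.2] [222 219 217 220 223 222 219 216 217 225 231 234 232 217 165]
normal [-0.108  -0.9941]
scene
0.00 [355.7 190.3] [103  89  73  63  60 
[... 252 characters left out ...]
 117 108 103 105 104 102 103]
0.41 [345.  197.4] [100  96  97  99  97 108 133 137 115 105 114 116 111 107 105]
0.51 [342.3 199.1] [ 93  99  96  95  91 106 131 138 116 108 110 116 121 124 117]
0.61 [339.6 200.9] [ 95  95  95  95  91 103 130 142 117 105 106 109 110 114 112]
0.71 [337.  202.7] [ 89  93  94  95  90 100 129 141 117 100 100 108 110 109 108]
0.81 [334.3 204.4] [ 93  91  93  95  92 101 129 138 118 105 108 101 102 103 103]
0.92 [331.6 206.2] [ 91  93  93  92  93 103 129 141 112 102 103 102 103 102 101]
1.02 [329. 208.] [ 90  95 100 104 104 108 122 130 108 103 104 106 107 110 104]
1.12 [326.3 209.7] [ 91  93  90  94 100 106 110 112 111 112 111 105 108 113 115]
normal [-0.5524 -0.8336]
```

```bash
python3 -c "
from h import *
print(inrail(pose()[0]));rows(rail(.001,-.335,.0666),tooly=yaw)"
```

```text
[-0.0021 -0.3452  0.1157]
linear [0.0678 0.0213 0.3276] rot [-0.0004  0.     -0.    ] deg 0.1 mm 50.0
```

```bash
python3 -m handwheel '[{"linear":[0.03,0.021,0.1],"delta_rot":[0,0,0],"gripper":0.1},{"linear":[0.05,0.021,0.2],"delta_rot":[0,0,0],"gripper":0.1},{"linear":[0.068,0.021,0.3],"delta_rot":[0,0,0],"gripper":0.1},{"linear":[0.068,0.021,0.328],"delta_rot":[0,0,0],"gripper":0.1},{"linear":[0.068,0.021,0.328],"delta_rot":[0,0,0],"gripper":0.1},{"linear":[0.068,0.021,0.328],"delta_rot":[0,0,0],"gripper":0.1},{"linear":[0.068,0.021,0.328],"delta_rot":[0,0,0],"gripper":0.1}]' | head -3
python3 - <<'E'
from m import *
w=optics.get_image('wrist');t=optics.get_image('top');s=optics.get_image('scene')
for n,o in(('w7',w),('t7',t),('s7',s)): pickle.dump(o,open(n+'.pkl','wb'))
p,R=pose(); print(inrail(p)); c,n,wd=wristline(w,p,R,vs=range(30,140,4)); print(c,n)
for k in(0.08,.208): print(k,inrail(R.apply([k,np.polyval(c,k),-.0116])+p))
rows(rail(.001,-.335,.0666),tooly=yaw)
print('t');profile(t,R.apply([.06,-.0008,-.0116])+p,R.apply([.208,-.0008,-.0116])+p,n=8)
print('s');profile(s,R.apply([.06,-.0008,-.0116])+p,R.apply([.208,-.0008,-.0116])+p,n=8)
print('tube1 s');profile(s,rail(0,-.085,.078),rail(0,-.055,.078),n=5,half=9)
print('tube1 t');profile(t,rail(0,-.085,.078),rail(0,-.055,.078),n=5,half=9)
E
```

```text
time: 17.92
tcp_pos: [0.6095, -0.2317, 0.0681]
tool_rot: [0.674, 0.739, 0.0, 0.001]
[ 0.0026 -0.3348  0.0679]
[ 0.0074 -0.0016] 23
0.08 [ 0.0014 -0.2548  0.0794]
0.208 [ 0.0022 -0.1268  0.0794]
linear [-0.0015 -0.0104  0.0084] rot [0.0003 0.0002 0.0004] deg 0.1 mm 2.0
t
0.00 [406.3 220.3] [ 49  52  53  60  82 123 162 170 148 121 121 135 148 149 143]
0.16 [396.  221.4] [ 48  48  47  50  63  89 112 114  94  65  48  47  55  66  75]
0.32 [385.7 222.5] [ 47  47  48  51  64  89 112 115  95  66  48  44  46  49  53]
0.48 [375.4 223.7] [ 59  61  57  57  68  91 113 117  99  72  54  50  50  49  50]
0.64 [365.1 224.8] [235 234 234 232 222 193 149 136 154 171 163 142 121 103  88]
0.80 [354.9 225.9] [234 234 234 234 230 208 158 145 187 226 234 234 234 234 233]
0.96 [344.6 227.1] [221 221 221 220 215 195 154 140 164 199 217 221 225 230 233]
1.12 [334.3 228.2] [222 222 222 222 224 225 226 225 222 222 227 232 233 232 215]
normal [-0.1094 -0.994 ]
s
0.00 [350.  207.6] [ 86  87  86  86  84  87 144 183 132  95  93 101 102 101 100]
0.16 [346.2 210.2] [ 88  85  84  86  87  88 119 146 121  94  91  97  96  
[... 864 characters left out ...]
 136 130 122 122 124 142 169 220 233 231 231 231
 230]
1.12 [314.  233.9] [145 149 156 162 158 140 141 143 141 131 129 140 152 187 223 231 231 231
 231]
normal [-0.5769 -0.8168]
tube1 t
0.00 [323.9 230.1] [136 124 111 107 107 113 124 135 142 143 138 131 121 117 125 137 151 158
 143]
0.28 [320.2 230.5] [137 124 114 108 107 112 122 132 140 143 139 130 120 115 116 121 128 129
 115]
0.56 [316.6 230.9] [145 125 112 109 109 112 120 131 140 142 139 134 134 145 157 151 138 127
 109]
0.84 [312.9 231.3] [141 139 136 129 119 115 120 130 136 141 139 135 134 143 155 159 154 138
 116]
1.12 [309.2 231.7] [129 120 112 111 114 119 122 127 137 149 158 160 160 160 162 163 162 153
 129]
normal [-0.1082 -0.9941]
```

```bash
python3 -m handwheel '[{"linear":[0,-0.012,0.009],"delta_rot":[0,0,0],"gripper":0.1},{"linear":[0,-0.012,0.009],"delta_rot":[0,0,0],"gripper":0.1},{"linear":[0.06,-0.012,0.009],"delta_rot":[0,0,0],"gripper":0.1},{"linear":[0.12,-0.012,0.009],"delta_rot":[0,0,0],"gripper":0.1},{"linear":[0.18,-0.012,0.009],"delta_rot":[0,0,0],"gripper":0.1},{"linear":[0.24,-0.012,0.009],"delta_rot":[0,0,0],"gripper":0.1},{"linear":[0.28,-0.012,0.009],"delta_rot":[0,0,0],"gripper":0.1},{"linear":[0.32,-0.012,0.009],"delta_rot":[0,0,0],"gripper":0.1},{"linear":[0.36,-0.012,0.009],"delta_rot":[0,0,0],"gripper":0.1},{"linear":[0.36,-0.012,0.009],"delta_rot":[0,0,0],"gripper":0.1}]'
python3 -c "
from h import *
p,R=pose();print(inrail(p),inrail(R.apply([.208,-.0005,-.0116])+p))"
```

```text
time: 18.9
tcp_pos: [0.6024, -0.176, 0.0658]
tool_rot: [0.673, 0.74, 0.0, -0.0]
ft_force: [0.8, 0.5, -1.5]
finger_gap: 0.0215
grasp_force: 40.0
[ 0.0006 -0.2788  0.0658] [-0.0005 -0.0708  0.0775]
```

```bash
python3 -m handwheel '[{"linear":[0.07,0,0],"delta_rot":[0,0,0],"gripper":0.1},{"linear":[0.14,0,0],"delta_rot":[0,0,0],"gripper":0.1},{"linear":[0.21,0,0],"delta_rot":[0,0,0],"gripper":0.1},{"linear":[0.28,0,0],"delta_rot":[0,0,0],"gripper":0.1},{"linear":[0.35,0,0],"delta_rot":[0,0,0],"gripper":0.1},{"linear":[0.42,0,0],"delta_rot":[0,0,0],"gripper":0.1},{"linear":[0.49,0,0],"delta_rot":[0,0,0],"gripper":0.1},{"linear":[0.55,0,0],"delta_rot":[0,0,0],"gripper":0.1},{"linear":[0.6,0,0],"delta_rot":[0,0,0],"gripper":0.1},{"linear":[0.6,0,0],"delta_rot":[0,0,0],"gripper":0.1}]'
python3 -c "
from m import *
p,R=pose();print(inrail(p),inrail(R.apply([.208,-.0005,-.0116])+p))
w=optics.get_image('wrist'); print(wristline(w,p,R,vs=range(100,220,4))); pickle.dump(w,open('w8.pkl','wb'))
rows(rail(.0005,-.122,.0665),tooly=yaw)"
```

```text
time: 19.73
tcp_pos: [0.5939, -0.0858, 0.0658]
tool_rot: [0.673, 0.74, 0.0, -0.0]
ft_force: [0.2, 1.0, -0.3]
finger_gap: 0.0217
grasp_force: 40.0
[ 0.0004 -0.1883  0.0658] [-0.0008  0.0197  0.0775]Traceback (most recent call last):
  File "<string>", line 4, in <module>
    w=optics.get_image('wrist'); print(wristline(w,p,R,vs=range(100,220,4))); pickle.dump(w,open('w8.pkl','wb'))
                                       ~~~~~~~~~^^^^^^^^^^^^^^^^^^^^^^^^^^^
  File "m.py", line 14, in wristline
    pts=np.array(pts); P=cast(w,pts[:,:2],p[2]+zz); T=R.inv().apply(P-p); c=np.polyfit(T[:,0],T[:,1],1)
                                ~~~^^^^^^
IndexError: too many indices for array: array is 1-dimensional, but 2 were indexed
```

```bash
python3 -m handwheel '[{"linear":[0.06,0,0],"delta_rot":[0,0,0],"gripper":0.1},{"linear":[0.12,0,0],"delta_rot":[0,0,0],"gripper":0.1},{"linear":[0.18,0,0],"delta_rot":[0,0,0],"gripper":0.1},{"linear":[0.24,0,0],"delta_rot":[0,0,0],"gripper":0.1},{"linear":[0.29,0,0],"delta_rot":[0,0,0],"gripper":0.1},{"linear":[0.34,0,0],"delta_rot":[0,0,0],"gripper":0.1},{"linear":[0.38,0,0],"delta_rot":[0,0,0],"gripper":0.1},{"linear":[0.41,0,0],"delta_rot":[0,0,0],"gripper":0.1},{"linear":[0.43,0,0],"delta_rot":[0,0,0],"gripper":0.1},{"linear":[0.43,0,0],"delta_rot":[0,0,0],"gripper":0.1}]'
python3 -c "
from m import *
p,R=pose();print(inrail(p),inrail(R.apply([.208,-.0005,-.0116])+p))"
```

```text
time: 20.62
tcp_pos: [0.5879, -0.023, 0.0657]
tool_rot: [0.673, 0.74, 0.0, -0.0]
ft_force: [-0.4, -0.7, -2.0]
finger_gap: 0.0219
grasp_force: 40.0
[ 0.0002 -0.1252  0.0657] [-0.0007  0.0828  0.0774]
```

Free running through both tubes; creep until the handle meets the mouth.

```bash
python3 -m handwheel '[{"linear":[0.01,0,0],"delta_rot":[0,0,0],"gripper":0.1},{"linear":[0.02,0,0],"delta_rot":[0,0,0],"gripper":0.1},{"linear":[0.028,0,0],"delta_rot":[0,0,0],"gripper":0.1},{"linear":[0.028,0,0],"delta_rot":[0,0,0],"gripper":0.1}]'
python3 - <<'E'
from m import *
p,R=pose();print(inrail(p))
w=optics.get_image('wrist'); pickle.dump(w,open('w9.pkl','wb'))
g=cv2.cvtColor(w['frame'],cv2.COLOR_RGB2GRAY)
for k in(-.13,-.12,-.11,-.1,-.095,-.09,-.08,-.055): print(k,proj(w,rail(0,k,.096)))
print(g[150:340:3,317].tolist())
E
```

```text
time: 20.95
tcp_pos: [0.5875, -0.0195, 0.0657]
tool_rot: [0.673, 0.739, 0.0, -0.0]
ft_force: [-0.1, 0.5, -0.9]
finger_gap: 0.022
grasp_force: 40.0
[ 0.0002 -0.1216  0.0657]
-0.13 [[318.5598 339.7617]]
-0.12 [[318.6157 317.7511]]
-0.11 [[318.6735 294.9703]]
-0.1 [[318.7334 271.378 ]]
-0.095 [[318.7642 259.264 ]]
-0.09 [[318.7955 246.9303]]
-0.08 [[318.8599 221.5796]]
-0.055 [[319.0317 153.9085]]
[121, 141, 128, 133, 136, 195, 195, 196, 196, 196, 192, 198, 198, 180, 135, 139, 134, 136, 136, 133, 136, 136, 193, 194, 191, 194, 190, 194, 198, 193, 194, 189, 189, 190, 191, 72, 45, 44, 52, 54, 54, 51, 53, 49, 51, 50, 55, 52, 51, 52, 50, 52, 50, 49, 44, 44, 44, 46, 38, 42, 44, 44, 35, 42]
```

```bash
python3 -m handwheel '[{"linear":[0.006,0,0],"delta_rot":[0,0,0],"gripper":0.1},{"linear":[0.012,0,0],"delta_rot":[0,0,0],"gripper":0.1},{"linear":[0.012,0,0],"delta_rot":[0,0,0],"gripper":0.1}]' | sed -n '2p;4p'
python3 -m handwheel '[{"linear":[0.006,0,0],"delta_rot":[0,0,0],"gripper":0.1},{"linear":[0.012,0,0],"delta_rot":[0,0,0],"gripper":0.1},{"linear":[0.012,0,0],"delta_rot":[0,0,0],"gripper":0.1}]' | sed -n '2p;4p'
```

```text
tcp_pos: [0.5875, -0.0192, 0.0657]
ft_force: [1.1, -6.1, -2.3]
tcp_pos: [0.5874, -0.0191, 0.0658]
ft_force: [2.2, -14.5, -0.7]
```

```bash
python3 -m handwheel '[{"linear":[-0.018,0,0],"delta_rot":[0,0,0],"gripper":0.1},{"linear":[-0.018,0,0],"delta_rot":[0,0,0],"gripper":0.3},{"linear":[-0.018,0,0],"delta_rot":[0,0,0],"gripper":0.6},{"linear":[-0.018,0,0],"delta_rot":[0,0,0],"gripper":0.8},{"linear":[-0.018,0,0],"delta_rot":[0,0,0],"gripper":0.8},{"linear":[-0.018,0,0],"delta_rot":[0,0,0],"gripper":0.8},{"linear":[-0.018,0,0],"delta_rot":[0,0,0],"gripper":0.8},{"linear":[-0.018,0,0],"delta_rot":[0,0,0],"gripper":0.8}]' 10
python3 -m handwheel '[{"linear":[0,0,-0.2],"delta_rot":[0,0,0],"gripper":0.8},{"linear":[0,0,-0.4],"delta_rot":[0,0,0],"gripper":0.8},{"linear":[0,0,-0.6],"delta_rot":[0,0,0],"gripper":0.8},{"linear":[0,0,-0.8],"delta_rot":[0,0,0],"gripper":0.8},{"linear":[0,0,-0.95],"delta_rot":[0,0,0],"gripper":0.8},{"linear":[0,0,-0.95],"delta_rot":[0,0,0],"gripper":0.8},{"linear":[0,0,-0.95],"delta_rot":[0,0,0],"gripper":0.8},{"linear":[0,0,-0.95],"delta_rot":[0,0,0],"gripper":0.8}]'
python3 - <<'E'
from m import *
w=optics.get_image('wrist'); s=optics.get_image('scene'); t=optics.get_image('top'); show(w,'final.png'); show(s,'finals.png')
g=cv2.cvtColor(w['frame'],cv2.COLOR_RGB2GRAY)
a=proj(w,rail(0,-.16,.096))[0]; b=proj(w,rail(0,-.05,.096))[0]; print(a,b)
vs=np.arange(int(b[1]),int(a[1]),3); print(vs[0],[int(g[v,int(round(a[0]))]) for v in vs])
for k in(-.15,-.145,-.095,-.09,-.055): print(k,proj(w,rail(0,k,.096))[0])
# rod tip beyond second tube: profile near y .055-.1
profile(w,rail(0,.06,.078),rail(0,.088,.078),n=12,half=12)
# module in tray, top at .102
ty=np.radians(-16.93);c=np.array([.4298,.1866])
R=np.array([[np.cos(ty),-np.sin(ty)],[np.sin(ty),np.cos(ty)]])
for n,d in(('w',w),('t',t)):
    g=cv2.cvtColor(d['frame'],cv2.COLOR_RGB2GRAY)
    cn=[np.r_[c+R@q,.102] for q in([.02,.013],[-.02,.013],[-.02,-.013],[.02,-.013])]; px=proj(d,cn); print(n,px.round(0).tolist())
    m=cv2.fillPoly(np.zeros_like(g),[px.astype(np.int32)],1)>0
    if m.any(): print('mean gray on predicted top',g[m].mean())
E
```

```text
time: 22.17
tcp_pos: [0.5874, -0.0185, 0.0657]
tool_rot: [0.673, 0.739, 0.0, -0.0]
ft_force: [0.6, 0.4, 0.5]
finger_gap: 0.0649
grasp_force: 0.0
time: 22.83
tcp_pos: [0.5871, -0.0187, 0.2076]
tool_rot: [0.673, 0.739, -0.0, -0.0]
ft_force: [0.4, -0.4, -0.9]
finger_gap: 0.0751
grasp_force: 0.0
[317.8979 273.2209] [318.1964 123.4187]
123 [189, 125, 129, 200, 202, 200, 201, 200, 199, 200, 200, 199, 199, 198, 198, 197, 199, 197, 197, 193, 191, 190, 49, 54, 59, 62, 56, 57, 55, 60, 59, 56, 58, 62, 57, 57, 56, 56, 61, 61, 61, 57, 58, 66, 231, 230, 230, 229, 232, 69]
-0.15 [317.9225 260.8539]
-0.145 [317.935  254.5848]
-0.095 [318.0666 188.5566]
-0.09 [318.0805 181.6006]
-0.055 [318.1814 130.9477]
0.00 [318.4 -53.1] [0 0 0 0 0 0 0 0 0 0 0 0 0 0 0 0 0 0 0 0 0 0 0 0 0]
0.10 [318.4 -58.4] [0 0 0 0 0 0 0 0 0 0 0 0 0 0 0 0 0 0 0 0 0 0 0 0 0]
0.20 [318.4 -63.6] [0 0 0 0 0 0 0 0 0 0 0 0 0 0 0 0 0 0 0 0 0 0 0 0 0]
0.31 [318.4 -68.8] [0 0 0 0 0 0 0 0 0 0 0 0 0 0 0 0 0 0 0 0 0 0 0 0 0]
0.41 [318.5 -74.1] [0 0 0 0 0 0 0 0 0 0 0 0 0 0 0 0 0 0 0 0 0 0 0 0 0]
0.51 [318.5 -79.3] [0 0 0 0 0 0 0 0 0 0 0 0 0 0 0 0 0 0 0 0 0 0 0 0 0]
0.61 [318.5 -84.5] [0 0 0 0 0 0 0 0 0 0 0 0 0 0 0 0 0 0 0 0 0 0 0 0 0]
0.71 [318.5 -89.8] [0 0 0 0 0 0 0 0 0 0 0 0 0 0 0 0 0 0 0 0 0 0 0 0 0]
0.81 [318.5 -95. ] [0 0 0 0 0 0 0 0 0 0 0 0 0 0 0 0 0 0 0 0 0 0 0 0 0]
0.92 [ 318.5 -100.2] [0 0 0 0 0 0 0 0 0 0 0 0 0 0 0 0 0 0 0 0 0 0 0 0 0]
1.02 [ 318.5 -105.5] [0 0 0 0 0 0 0 0 0 0 0 0 0 0 0 0 0 0 0 0 0 0 0 0 0]
1.12 [ 318.5 -110.7] [0 0 0 0 0 0 0 0 0 0 0 0 0 0 0 0 0 0 0 0 0 0 0 0 0]
normal [1.     0.0019]
w [[115.0, -156.0], [44.0, -190.0], [34.0, -137.0], [103.0, -105.0]]
t [[245.0, 288.0], [240.0, 306.0], [251.0, 309.0], [256.0, 292.0]]
mean gray on predicted top 212.6747967479675
```

```bash
python3 -c "
from rig import arm
print(arm.sign_off())"
```

```text
the job is handed in; nothing more can be done
None
```

I handed the job in at about 23 s with every step carried out: lever fully over, tall module upright in the teal tray, rod through both tubes with its handle against the first mouth, both low modules still clipped on, and the beaker not touched. The judge gave no verdict, and I did not check the rod tip beyond the second tube or recheck the lever and low modules at the very end.

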